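Bank the coin rolls from the sorter into the till

ROBOT

A 6-joint arm with a two-finger parallel gripper is mounted at the origin on the work surface. World frame = base frame: x ahead of the robot, y to its left, z up, the work surface at z = 0. Lengths are in m, angles in rad, forces in N, time in s.
With the tool pointing down it reaches from about 0.325 to 0.775 m from the base axis. Payload 5.5 kg.
Tool frame: the origin (TCP) lies midway between the tips of the shut fingers; the grasp point (between the pads) lies 19 mm behind it (env.hold_point_z is the distance from the TCP to the grasp point, in m); z points along the fingers, y is the direction in which the jaws open and shut (so a half turn about z gives the same grasp; the last joint's range is limited). The gripper opens to 88 mm and grips with 3 to 60 N. Pads are 20 mm wide; open, the fingers measure 115 mm over their backs; the gripper's body (75 mm by 178 mm) begins 61 mm behind the grasp point.
Start: joints at [-1.229, 0.091, 1.231, -0, 1.82, -0.057], TCP at [0.233, -0.553, 0.223] pointing down, gripper open.
Joint ranges: [-2.87, 2.87], [-0.86, 2.18], [0.17, 2.46], [-1.51, 4.65], [0.06, 2.69], [-2.65, 2.65]. Speed limits (rad/s): [2.57, 2.57, 3.01, 3.14, 3.14, 3.14].

INTERFACE

Orientations are given as a rotation vector (axis times angle).
In Python, from station import env gives the robot as it stands. The module is installed in compiled form; this text tells all that it offers.
- The arm moves only by the shell command python3 -m creep 'ROWS'. ROWS is JSON, a list that holds one entry, the list of rows, each a list of 7 numbers: the shift along the tool's x, y, z in units of 25 mm (1.0 is 25 mm), then the turn, a rotation vector about the tool's x, y, z in units of 5 degrees (1.0 is 5 degrees), then the finger opening in mm, from 0 to 87.8. A call has 1 to 12 rows; each row shifts and turns the commanded pose from where the row before left it, along the tool's axes as they then stand; what a row does not reach is not made up. A row lasts 1/10 s, in which the tool goes at most 50 mm and 8.59 degrees, less where a joint would pass 70% of its speed; a pose out of reach is approached as far as the arm can. A call is refused whole if a number of a shift passes 1 or a number of a turn 1, either way. A call with a gripper value outside its range is refused whole. The fingers move at their own pace and stop on an object; the grip force is fixed at half the most. Time passes only in rows, so rows that do not move let the fingers close. It gives the time, the measured TCP pose, the force and the opening at its end, in the units of the state.
- env.state(): the state, without advancing time (a new reading comes with each control period).
- env.camera(name): name is "side" or "top" or "wrist"; returns the picture (480x640x3 uint8, red, green, blue); there is no depth.
- env.calibration(name): a dict with "mtx" (3x3 intrinsics, pixels), "extrinsics" (4x4, takes a point from camera to world coordinates); the wrist camera has in their place "mount" (4x4, takes a point from camera to tool coordinates, whose origin is the TCP and whose axes are the flange's). Camera axes: x right, y down, z forward; pixel columns grow to the right and rows downward; lengths in m; the calibration is good to about 2 mm. A picture is of the moment at which its call begins: read the wrist's pose just before it. calibration takes no time and is no camera call.
- env.job_done(): hands the job in, once; it reports no verdict.
Trained networks look in the newest picture that a camera, given by its name, has taken for a name from the list of things; names that differ only in an ending like _2 or _b are one class to them, and where a whole thing is asked for, a point or a joint stands for the part that bears it (a point fixed in the world has none). Each returns a list of dicts, best first, with "score" (0 to 1); they miss things now and then, are a little off and sometimes report something else, mostly with a low value. They report only what shows in the picture. A call takes as long as a camera call. They do not tell look-alikes from the thing itself.
- env.regions_of(query, camera): "mask" (480x640 bool, what is visible of it) and "position" ([column, row] in pixels, amid what is visible of it).
The state is a dict: "t": time; "joint_positions": joint angles; "qd": joint speeds; "effort": joint torques, N m; "tcp_pos": TCP position; "tool_rot": TCP orientation; "wrist_force": force on the tool from outside, world axes, zero at the start; "ft_torque": the same for the moment, N m; "width": opening from 0.0 (shut) to 1.0 (fully open).
Only numpy, scipy, OpenCV 4.12 (cv2) and the standard library are available. Lean on these libraries where they do the work, as an engineer would, in place of code of your own. Each camera call takes 0.05 s, during which the arm holds its last target. There are 200 camera calls.

TASK

Collect the two finished coin rolls from the catch tray of the coin sorter and lay each in an empty trough of the blue coin tray, without dropping them. Then slide the loaded tray, level and with all three rolls still in their troughs, fully home into its bay under the receipt printer, its front flush with the mouth, and leave the other things on the counter where they are.

Things in the scene. Friction and masses are not known exactly. Their poses are not given: they have to be found in the camera images.
- sorter: Fixed coin sorter and wrapper, 300 mm wide (x), 235 mm high, 285 with its coin hopper. Its front faces its own -y. Origin on the counter under the lip of the catch tray, midway across. The catch tray is an aluminium shelf rising at 30 degrees towards +y, with four lanes up the slope at x = -90, -30, +30, +90 mm. In a lane a roll lies on two low rails, axis up the slope, lower end on the lip
- catch_lip (a point): Point of the sorter at x = 0, y = 0, z = 35 mm: the foot of the lip's inner face, on the shelf's floor. From here the floor rises at 30 degrees to the outlets at y = 87 mm. The lip stands 14 mm high, square to the floor. Lane rails: tops 5 mm above the floor, 23 mm wide over all. Side cheeks at x = +-147 mm are 18 mm high
- hood_edge (a point): Point of the sorter at x = 0, y = 32, z = 125 mm: middle of the lower front edge of the black hood over the catch tray. The hood's front is upright from z = 125 to 150 mm, then leans back 42 degrees from upright up to z = 235 mm. A vertical hand strikes it: come in leaning out to the sorter's -y, about square to the shelf
- roll_a: Finished paper-wrapped coin roll, purple with steel-coloured ends: cylinder 25.8 mm across, 56 mm long, about 0.21 kg. Origin at its centre, axis along its own y. Starts in the lane at x = -90 or +30 mm of the sorter, tilted 30 degrees (its +y end up)
- roll_b: Finished paper-wrapped coin roll, yellow: cylinder 23.2 mm across, 58 mm long, about 0.19 kg. Origin at its centre, axis along its own y. Starts in the other of these two lanes, tilted likewise
- roll_c: Yellow coin roll like roll_b that already lies in the tray, in trough0, and must stay in the tray. Origin at its centre, axis along its own y
- tray: Loose blue coin tray, 144 mm wide (x), 152 mm long (y), 28 mm high, walls and floor 4 mm, 0.3 kg empty. Stands on the counter outside the till's bay, in line with it within 6 mm and 0.05 rad. Origin under its centre; the +y end has the grip, the -y end enters the bay first. Inside are four troughs, two columns along y, parted at y = 0 by a cross wall whose top is 16 mm above the counter
- trough0 (a point): Centre of a roll lying in the trough at x = -30, y = -37 mm of the tray, 19 mm above the counter (taken at the start by roll_c). Each trough is two rails along y (tops 9 mm above the counter, 23 mm wide over all), 70 mm long, for one roll with its axis along y
- trough1 (a point): The same for the trough at x = +30, y = -37 mm (empty at the start)
- trough2 (a point): The same for the trough at x = -30, y = +37 mm (empty at the start)
- trough3 (a point): The same for the trough at x = +30, y = +37 mm (empty at the start)
- tray_grip (a point): Point on the tray's black upright grip, 93 mm from the tray's centre towards its +y and 34 mm above the counter. The grip is a block 20 mm wide (x), reaching from 76 to 110 mm in y and from 14 to 50 mm in height; it is pinched across its width
- till: Fixed till, 160 mm wide, 165 mm deep, 160 mm high: a grey steel bay for the coin tray at counter level with a black receipt printer on it. Origin on the counter at the middle of the mouth, which faces its own +y. The tray slides in along -y, on the counter itself. Inside width 152 mm, height 55 mm. Side guides flare out to 178 mm at 18 mm before the mouth
- bay_home (a point): Where the tray's origin lies when it is fully home: 76 mm inside the mouth, on the counter. The tray's rear then meets the stop 153 mm inside, its front wall is flush with the mouth and the grip sticks out 34 mm. The printer's front stands 5 mm behind the mouth: a vertical hand on the grip would strike it, so lean the hand outwards (to the till's +y)
- stapler: Loose stapler, black and red, 125 x 30 x 44 mm; leave it. Origin under its centre
- pen_pot: Loose black pen pot, 76 mm across, pens reach 150 mm high; leave it. Origin under its centre
- calculator: Loose grey calculator, 80 x 130 x 21 mm; leave it. Origin under its centre
- thread_spool: Loose red thread spool, 44 mm across, 50 mm high; leave it. Origin under its centre
- pin_jar: Loose clear pin jar, 54 mm across, 55 mm high; leave it. Origin under its centre
- tape_dispenser: Loose tape dispenser, 55 x 130 x 75 mm; leave it. Origin under its centre
- date_stamp: Loose wooden hand stamp, 50 x 32 x 70 mm; leave it. Origin under its centre
Mind the look-alikes: they are no part of the job. Leave any green or turquoise look-alike of the roll_b alone.

How it is judged:
By the outcome, as a careful person would: the job done as asked, in the order asked, and still so for the second after the job is handed in, with the robot touching nothing.
It also fails if it takes over 72 s, if anything falls off the work surface, if the arm or the gripper's body presses on something with over 40 N, if the wrist force passes 120 N, or if a joint passes its speed limit or range.

## Working session

There is one attempt and no reset: what is moved stays moved. The work goes in short steps, Python scripts to look and compute and a shell command to move; the robot and the scene stay as the last step left them, time stands still between calls to the robot, and variables do not carry over. Pictures are saved under pics/ and viewed, about 8 in all and at most 12, crops included, and the job is handed in when it is done.

```bash
mkdir -p pics
cat > h.py <<'E'
import numpy as np, cv2
from station import env
from scipy.spatial.transform import Rotation as R
def snap(c,fn=None,crop=None,scale=1):
    im=env.camera(c); 
    if fn: save(im,fn,crop,scale)
    return im
def save(im,fn,crop=None,scale=1):
    b=im[:,:,::-1]
    if crop: b=b[crop[1]:crop[3],crop[0]:crop[2]]
    if scale!=1: b=cv2.resize(b,None,fx=scale,fy=scale,interpolation=cv2.INTER_CUBIC)
    cv2.imwrite('pics/'+fn,b)
def ext(c,st=None):
    k=env.calibration(c)
    if 'extrinsics' in k: return np.array(k['mtx']),np.array(k['extrinsics'])
    st=st or env.state(); T=np.eye(4); T[:3,:3]=R.from_rotvec(st['tool_rot']).as_matrix(); T[:3,3]=st['tcp_pos']
    return np.array(k['mtx']),T@np.array(k['mount'])
def px2w(c,uv,z,st=None):
    K,E=ext(c,st); d=E[:3,:3]@np.linalg.solve(K,[uv[0],uv[1],1.]); o=E[:3,3]
    return o+d*(z-o[2])/d[2]
def proj(c,P,st=None):
    K,E=ext(c,st); p=np.linalg.inv(E)@np.append(P,1); q=K@p[:3]; return q[:2]/q[2]
E
python3 - <<'E'
from h import *
s=env.state(); print(s['t'],s['tcp_pos'],s['tool_rot'],s['width'])
a=snap('top','top0.png'); b=snap('side','side0.png')
for c in ('top','side'):
    K,E=ext(c); print(c,K.tolist(),E.round(3).tolist())
    for n in ('sorter','tray','tray_grip','till','roll_a','roll_b'):
        print(c,n,[(round(r['score'],2),np.round(r['position']).tolist(),int(r['mask'].sum())) for r in env.regions_of(n,c)][:6])
print(env.calibration('wrist'))
E
```

```text
0.0 [ 0.2328747  -0.5526457   0.22152568] [-3.07748217e+00 -6.21925790e-01  5.00901919e-04] 1.0017191950441549
top [[576.654661232737, 0.0, 316.1434011611291], [0.0, 576.654661232737, 237.1206929066227], [0.0, 0.0, 1.0]] [[-0.138, -0.97, 0.2, 0.314], [-0.99, 0.136, -0.022, -0.023], [-0.006, -0.201, -0.979, 1.139], [0.0, 0.0, 0.0, 1.0]]
top sorter [(0.94, [86.0, 260.0], 32622)]
top tray [(0.58, [346.0, 227.0], 5479), (0.45, [355.0, 138.0], 1172)]
top tray_grip [(0.8, [343.0, 231.0], 5457)]
top till [(0.62, [451.0, 203.0], 8606)]
top roll_a [(0.92, [172.0, 295.0], 397), (0.86, [169.0, 368.0], 361), (0.63, [451.0, 200.0], 8802), (0.59, [367.0, 238.0], 323), (0.56, [160.0, 234.0], 425), (0.55, [227.0, 288.0], 391)]
top roll_b [(0.92, [172.0, 295.0], 397), (0.86, [169.0, 368.0], 361), (0.63, [451.0, 200.0], 8802), (0.59, [367.0, 238.0], 323), (0.56, [160.0, 234.0], 425), (0.55, [227.0, 288.0], 391)]
side [[437.8569244634034, 0.0, 315.82408438495935], [0.0, 437.8569244634034, 233.93657893616418], [0.0, 0.0, 1.0]] [[-0.985, -0.126, 0.119, 0.42], [-0.173, 0.743, -0.646, 0.488], [-0.007, -0.6
[... 229 characters left out ...]
(0.79, [324.0, 217.0], 249), (0.77, [402.0, 435.0], 677), (0.72, [325.0, 346.0], 440)]
side roll_b [(0.79, [324.0, 217.0], 249), (0.77, [402.0, 435.0], 677), (0.72, [325.0, 346.0], 440)]
{'mtx': array([[427.09799036,   0.        , 323.64100048],
       [  0.        , 427.09799036, 236.10844916],
       [  0.        ,   0.        ,   1.        ]]), 'mount': array([[-3.20900636e-04, -9.63229849e-01, -2.68678535e-01,
         7.14744744e-02],
       [ 9.99999289e-01, -6.17578293e-04,  1.01969232e-03,
         1.29274561e-03],
       [-1.14812811e-03, -2.68678017e-01,  9.63229363e-01,
        -1.62295877e-01],
       [ 0.00000000e+00,  0.00000000e+00,  0.00000000e+00,
         1.00000000e+00]])}
```

View pics/top0.png

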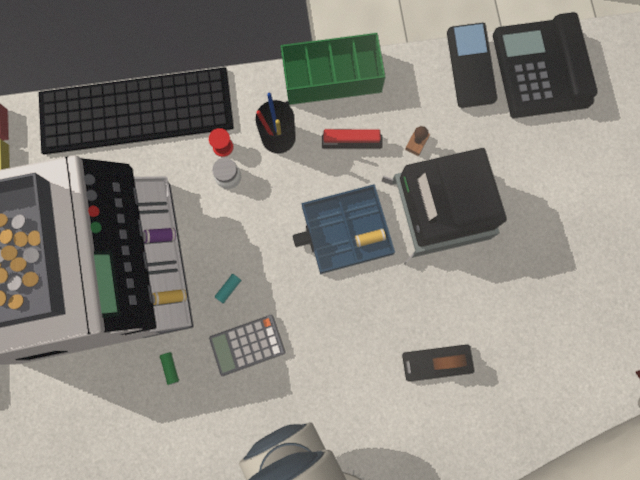

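View pics/side0.png

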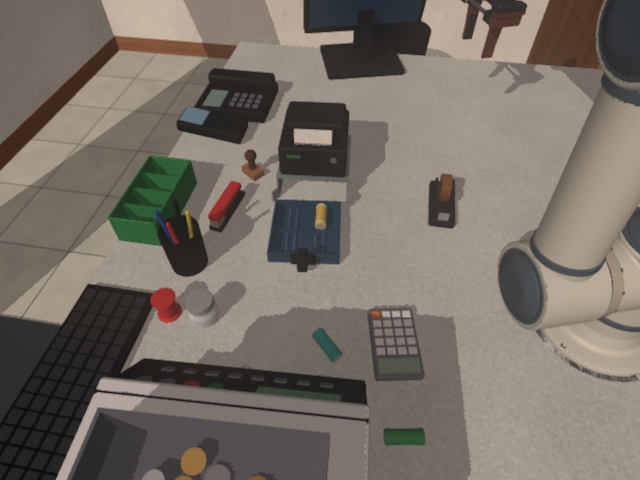

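The top picture shows purple at (158,236) and yellow at (168,297) in the catch tray, so these are roll_a (lane +30) and roll_b (lane -90). Things that could be mistaken for them are teal (228,288), green (169,368) and roll_c (370,238) in the tray. The tray grip is at (302,239) and the till mouth near (405,220). The side picture agrees: tray (303,236), teal (325,346), green (404,436). Next is a close crop.

Run:
```python
from h import *
im=cv2.imread('pics/top0.png')
a=cv2.resize(im[165:345,120:210],None,fx=3.3,fy=3.3,interpolation=cv2.INTER_CUBIC)
b=cv2.resize(im[165:345-30,285:435],None,fx=3.3,fy=3.3,interpolation=cv2.INTER_CUBIC)
o=np.zeros((a.shape[0],a.shape[1]+b.shape[1],3),np.uint8); o[:,:a.shape[1]]=a; o[:b.shape[0],a.shape[1]:]=b
cv2.imwrite('pics/crop1.png',o); print(o.shape)
h=cv2.cvtColor(im,cv2.COLOR_BGR2HSV)
m=((h[...,0]>100)&(h[...,0]<120)&(h[...,1]>90)&(h[...,2]>40)).astype(np.uint8); m[:180]=0;m[280:]=0;m[:,:290]=0;m[:,400:]=0
m=cv2.morphologyEx(m,cv2.MORPH_CLOSE,np.ones((25,25)))
m=cv2.morphologyEx(m,cv2.MORPH_OPEN,np.ones((15,15)))
c=max(cv2.findContours(m,0,2)[0],key=cv2.contourArea); r=cv2.minAreaRect(c); print(r,cv2.boxPoints(r).tolist())
ap=cv2.approxPolyDP(cv2.convexHull(c),6,True)[:,0]; print(ap.tolist(),[px2w('top',p,.028)[:2].round(4).tolist() for p in ap])
for n,lo,hi,reg in (('a',125,160,(120,200,200,260)),('b',15,32,(140,280,200,310)),('c',15,32,(350,225,392,250))):
    x0,y0,x1,y1=reg; mm=np.zeros(h.shape[:2],np.uint8)
    mm[y0:y1,x0:x1]=((h[...,0]>lo)&(h[...,0]<hi)&(h[...,1]>80))[y0:y1,x0:x1]
    c=max(cv2.findContours(mm,0,2)[0],key=cv2.contourArea);print(n,cv2.minAreaRect(c))
```

```text
(594, 792, 3)Traceback (most recent call last):
  File "<stdin>", line 11, in <module>
ValueError: max() iterable argument is empty
```

View pics/crop1.png

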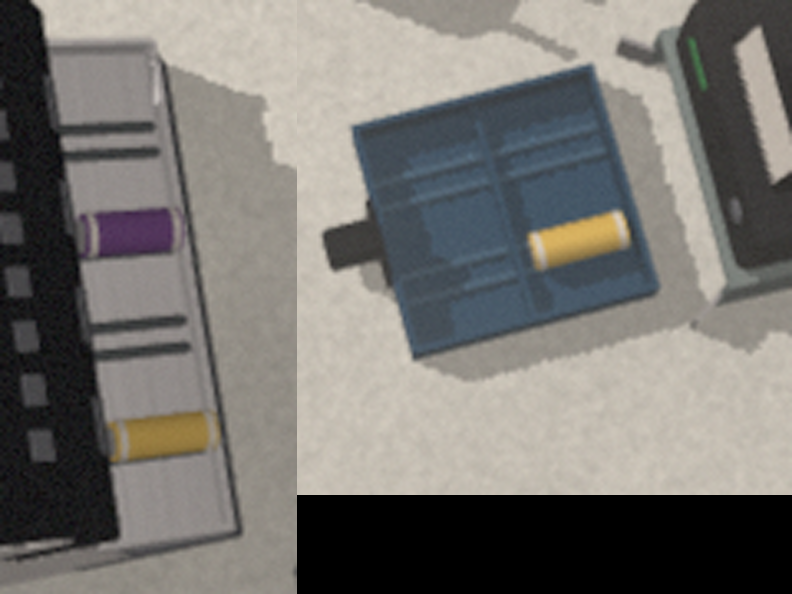

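The crop confirms purple in lane +30 and yellow in lane -90, with white or steel ends. It also gives the tray rim corners and the lip edge for the fit.

```bash
cat > pose.py <<'E'
from h import *
from scipy.optimize import least_squares
def fit(pts,guess):  # pts: [(local xyz, camera, px)]
    def w(p,q): c,s=np.cos(p[2]),np.sin(p[2]); return np.array([p[0]+c*q[0]-s*q[1],p[1]+s*q[0]+c*q[1],q[2]])
    f=lambda p: np.concatenate([proj(c,w(p,q))-u for q,c,u in pts])
    r=least_squares(f,guess); return r.x,r.fun.reshape(-1,2).round(1).tolist()
E
python3 - <<'E'
from pose import *
A=lambda x,y:(120+x/3.3,165+y/3.3); B=lambda x,y:(285+(x-297)/3.3,165+y/3.3)
T=[((.072,.076,.028),'top',B(352,127)),((.072,-.076,.028),'top',B(593,66)),((-.072,-.076,.028),'top',B(657,291)),((-.072,.076,.028),'top',B(415,356)),((0,.110,.05),'top',B(327,245))]
print('tray',fit(T,[.4,-.1,0]))
T=[((-.03,-.037,.019),'top',B(579,241))]
print('rollc',px2w('top',B(579,241),.019))
S=[((.15,-.0096,.0456),'top',A(165,62)),((-.15,-.0096,.0456),'top',A(240,530)),((.03,.0167,.062),'top',A(131,232)),((-.09,.0176,.0625),'top',A(165,435.5))]
print('sorter',fit(S,[.4,.2,0]), [px2w('top',s[2],s[0][2]).round(4).tolist() for s in S])
for P in ((665,35),(722,302)): print([px2w('top',B(*P),z)[:2].round(3).tolist() for z in (.055,.06)])
E
```

```text
tray (array([ 0.55011696, -0.1127838 ,  0.11766519]), [[-0.1, -0.1], [0.4, -0.3], [1.1, -0.0], [-0.8, -0.1], [-0.7, 0.5]])
rollc [ 0.5257718  -0.15457711  0.019     ]
sorter (array([0.54644095, 0.22612863, 0.06353421]), [[-1.9, -6.0], [-0.7, 2.3], [2.0, 1.6], [0.6, 1.6]]) [[0.6839, 0.2234, 0.0456], [0.4014, 0.2053, 0.0456], [0.5789, 0.2482, 0.062], [0.4587, 0.2388, 0.0625]]
[[0.635, -0.22], [0.634, -0.22]]
[[0.472, -0.226], [0.471, -0.225]]
```

```bash
cat > plan.py <<'E'
from h import *
def Rt(yaw,lean):  # tool y ~ +local x, tool z tilted by lean towards local +y (deg)
    c,s=np.cos(yaw),np.sin(yaw); l=np.radians(lean)
    ex=np.array([c,s,0]); ey=np.array([-s,c,0]); z=ey*np.sin(l)+np.array([0,0,-np.cos(l)])
    return np.column_stack([np.cross(ex,z),ex,z])
def plan(p,Rg,g,n=None,st=None):
    """straight line + even turn from present (or given) pose; prints rows"""
    if st is None: s=env.state(); st=(np.array(s['tcp_pos']),R.from_rotvec(s['tool_rot']).as_matrix())
    p0,R0=st; w=R.from_matrix(R0.T@Rg).as_rotvec(); d=(np.array(p)-p0)
    wu=np.degrees(w)/5
    if n is None:
        for n in range(1,80):
            if np.abs(wu/n).max()>.98: continue
            if all(np.abs((R0@R.from_rotvec(w*k/n).as_matrix()).T@d/n/.025).max()<.98 for k in range(n)): break
    P,C=p0.copy(),R0.copy(); rows=[]
    tr=np.round(wu/n,2)
    for k in range(n):
        sh=np.round(C.T@((np.array(p)-P)/(n-k))/.025,2); P=P+C@sh*.025; C=C@R.from_rotvec(np.radians(tr*5)).as_matrix()
        rows.append(sh.tolist()+tr.tolist()+[g])
    print(n,'rows; end err mm',np.round((P-p)*1e3,1),'deg',np.round(np.degrees(R.from_matrix(C.T@Rg).magnitude()),2))
    for i in range(0,n,12): print('[['+','.join('['+','.join('%g'%(v+0.) for v in r)+']' for r in rows[i:i+12])+']]')
    return P,C
E
python3 - <<'E'
from plan import *
s=env.state(); p0=np.array(s['tcp_pos']);R0=R.from_rotvec(s['tool_rot']).as_matrix()
c=np.array([.579,.248,.062]); Rg=Rt(.08,30); n=-Rg[:,2]
st=plan([.45,-.08,.235],R0,60)
plan(c+n*.1-n*.0125,Rg,60,st=st)
E
```

```text
16 rows; end err mm [-0.1 -0.1 -0.1] deg 0.0
[[[0.96,-0.88,-0.03,0,0,0,60],[0.96,-0.88,-0.03,0,0,0,60],[0.96,-0.88,-0.03,0,0,0,60],[0.96,-0.88,-0.03,0,0,0,60],[0.96,-0.88,-0.03,0,0,0,60],[0.96,-0.88,-0.03,0,0,0,60],[0.96,-0.88,-0.03,0,0,0,60],[0.96,-0.88,-0.03,0,0,0,60],[0.96,-0.88,-0.03,0,0,0,60],[0.96,-0.88,-0.03,0,0,0,60],[0.96,-0.88,-0.03,0,0,0,60],[0.96,-0.88,-0.03,0,0,0,60]]]
[[[0.96,-0.88,-0.03,0,0,0,60],[0.95,-0.87,-0.03,0,0,0,60],[0.96,-0.88,-0.04,0,0,0,60],[0.95,-0.87,-0.03,0,0,0,60]]]
15 rows; end err mm [0.  0.  0.1] deg 0.37
[[[0.62,-0.56,0.26,0.25,0.35,-0.93,60],[0.66,-0.5,0.29,0.25,0.35,-0.93,60],[0.68,-0.44,0.32,0.25,0.35,-0.93,60],[0.71,-0.38,0.35,0.25,0.35,-0.93,60],[0.72,-0.31,0.38,0.25,0.35,-0.93,60],[0.74,-0.25,0.41,0.25,0.35,-0.93,60],[0.74,-0.18,0.44,0.25,0.35,-0.93,60],[0.74,-0.11,0.46,0.25,0.35,-0.93,60],[0.73,-0.04,0.49,0.25,0.35,-0.93,60],[0.71,0.03,0.51,0.25,0.35,-0.93,60],[0.69,0.1,0.53,0.25,0.35,-0.93,60],[0.66,0.17,0.54,0.25,0.35,-0.93,60]]]
[[[0.63,0.24,0.56,0.25,0.35,-0.93,60],[0.6,0.29,0.57,0.25,0.35,-0.93,60],[0.55,0.36,0.58,0.25,0.35,-0.93,60]]]
```

```bash
python3 -m creep '[[[0.96,-0.88,-0.03,0,0,0,60],[0.96,-0.88,-0.03,0,0,0,60],[0.96,-0.88,-0.03,0,0,0,60],[0.96,-0.88,-0.03,0,0,0,60],[0.96,-0.88,-0.03,0,0,0,60],[0.96,-0.88,-0.03,0,0,0,60],[0.96,-0.88,-0.03,0,0,0,60],[0.96,-0.88,-0.03,0,0,0,60],[0.96,-0.88,-0.03,0,0,0,60],[0.96,-0.88,-0.03,0,0,0,60],[0.96,-0.88,-0.03,0,0,0,60],[0.96,-0.88,-0.03,0,0,0,60]]]'
python3 -m creep '[[[0.95,-0.88,-0.03,0,0,0,60],[0.95,-0.88,-0.03,0,0,0,60],[0.95,-0.88,-0.03,0,0,0,60],[0.95,-0.88,-0.03,0,0,0,60],[0,0,0,0,0,0,60]]]'
python3 - <<'E'
from plan import *
s=env.state(); print(s['tcp_pos'],s['tool_rot'],s['joint_positions'],s['wrist_force'])
snap('wrist','w0.png')
c=np.array([.579,.248,.062]); Rg=Rt(.08,30); n=-Rg[:,2]
plan(c+n*.1-n*.0125,Rg,60)
E
```

```text
t: 1.9
tcp_pos: [0.3962, -0.1966, 0.2319]
tool_rot: [3.079, 0.622, 0.001]
wrist_force: [0.5, -0.1, 0.6]
width: 0.685
t: 2.4
tcp_pos: [0.4501, -0.077, 0.2347]
tool_rot: [-3.077, -0.629, -0.001]
wrist_force: [0.2, -0.8, -0.3]
width: 0.683
[ 0.45012599 -0.07698852  0.23473826] [-3.07701218e+00 -6.28992127e-01 -1.22251388e-03] [-2.44835932e-01 -2.91937502e-01  1.56705235e+00  1.24699780e-03
  1.86618557e+00  9.23046413e-01] [ 0.22965952 -0.81613129 -0.30553909]
15 rows; end err mm [ 0.1  0.1 -0. ] deg 0.27
[[[0.62,-0.56,0.26,0.25,0.35,-0.93,60],[0.66,-0.5,0.29,0.25,0.35,-0.93,60],[0.68,-0.44,0.32,0.25,0.35,-0.93,60],[0.71,-0.37,0.35,0.25,0.35,-0.93,60],[0.72,-0.31,0.38,0.25,0.35,-0.93,60],[0.73,-0.24,0.41,0.25,0.35,-0.93,60],[0.74,-0.17,0.43,0.25,0.35,-0.93,60],[0.73,-0.1,0.46,0.25,0.35,-0.93,60],[0.73,-0.03,0.48,0.25,0.35,-0.93,60],[0.71,0.04,0.51,0.25,0.35,-0.93,60],[0.69,0.11,0.53,0.25,0.35,-0.93,60],[0.66,0.17,0.54,0.25,0.35,-0.93,60]]]
[[[0.63,0.24,0.56,0.25,0.35,-0.93,60],[0.59,0.3,0.57,0.25,0.35,-0.93,60],[0.54,0.36,0.58,0.25,0.35,-0.93,60]]]
```

Tracking is accurate, so I continue to the pre-grasp.

```bash
python3 -m creep '[[[0.62,-0.56,0.26,0.25,0.35,-0.93,60],[0.66,-0.5,0.29,0.25,0.35,-0.93,60],[0.68,-0.44,0.32,0.25,0.35,-0.93,60],[0.71,-0.37,0.35,0.25,0.35,-0.93,60],[0.72,-0.31,0.38,0.25,0.35,-0.93,60],[0.73,-0.24,0.41,0.25,0.35,-0.93,60],[0.74,-0.17,0.43,0.25,0.35,-0.93,60],[0.73,-0.1,0.46,0.25,0.35,-0.93,60],[0.73,-0.03,0.48,0.25,0.35,-0.93,60],[0.71,0.04,0.51,0.25,0.35,-0.93,60],[0.69,0.11,0.53,0.25,0.35,-0.93,60],[0.66,0.17,0.54,0.25,0.35,-0.93,60]]]'
python3 -m creep '[[[0.63,0.24,0.56,0.25,0.35,-0.93,60],[0.59,0.3,0.57,0.25,0.35,-0.93,60],[0.54,0.36,0.58,0.25,0.35,-0.93,60],[0,0,0,0,0,0,60],[0,0,0,0,0,0,60]]]'
python3 - <<'E'
from plan import *
s=env.state(); print(s['t'],s['tcp_pos'],s['tool_rot'],s['wrist_force']); print(R.from_rotvec(s['tool_rot']).as_matrix().round(3).tolist())
snap('wrist','w1.png')
S=[.55,.2285,.08]
c,sn=np.cos(.08),np.sin(.08)
for q in ((.03,.0167,.062),(-.09,.0176,.0625),(.03,0,.035),(.147,0,.035)):
    P=[S[0]+c*q[0]-sn*q[1],S[1]+sn*q[0]+c*q[1],q[2]]; print(q,proj('wrist',P).round())
E
```

```text
t: 3.65
tcp_pos: [0.5567, 0.1455, 0.1569]
tool_rot: [-2.146, -1.791, -0.421]
wrist_force: [0.9, 0.7, 0.1]
width: 0.679
t: 4.15
tcp_pos: [0.5832, 0.2014, 0.1372]
tool_rot: [-1.847, -1.987, -0.498]
wrist_force: [-0.0, -0.4, -0.7]
width: 0.684
4.15 [0.58316011 0.20144375 0.13720936] [-1.84675226 -1.98712732 -0.49822858] [-0.04977888 -0.38923083 -0.72892355]
[[-0.063, 0.997, -0.036], [0.862, 0.073, 0.501], [0.503, 0.0, -0.864]]
(0.03, 0.0167, 0.062) [324. 235.]
(-0.09, 0.0176, 0.0625) [127. 235.]
(0.03, 0, 0.035) [324. 270.]
(0.147, 0, 0.035) [500. 269.]
```

View pics/w1.png

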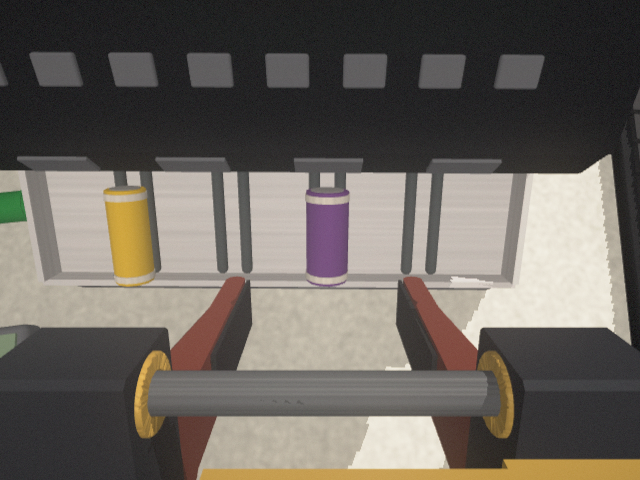

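Wrist view: purple roll centre (327,237), yellow (130,235), which is 3 px from the prediction. The hood is clear above row 170 and the fingers are centred at about 323.

Run:
```python
from plan import *
c=px2w('wrist',(327,237),.062); print(c, px2w('wrist',(130,235),.0625))
s=env.state(); R0=R.from_rotvec(s['tool_rot']).as_matrix(); print('delta tool mm',R0.T@(c-np.array(s['tcp_pos']))*1e3)
Rg=Rt(.08,30); n=-Rg[:,2]
plan(c-n*.011,Rg,50)
```

```text
[0.58077753 0.24664306 0.062     ] [0.46063394 0.23897573 0.0625    ]
delta tool mm [ 0.93558193  0.71979608 88.38396696]
5 rows; end err mm [-0.1 -0.  -0.1] deg 0.09
[[[0.01,0.01,0.8,0.01,-0.01,-0.01,50],[0.01,0,0.79,0.01,-0.01,-0.01,50],[0.01,0.01,0.8,0.01,-0.01,-0.01,50],[0.01,0.01,0.79,0.01,-0.01,-0.01,50],[0,0,0.8,0.01,-0.01,-0.01,50]]]
```

```bash
python3 -m creep '[[[0.01,0.01,0.8,0,0,0,50],[0.01,0.01,0.8,0,0,0,50],[0.01,0.01,0.8,0,0,0,50],[0.01,0.01,0.8,0,0,0,50],[0,0,0.4,0,0,0,50],[0,0,0.3,0,0,0,50],[0,0,0,0,0,0,50]]]'
```

```text
t: 4.9
tcp_pos: [0.5803, 0.2525, 0.0538]
tool_rot: [-1.844, -1.989, -0.5]
wrist_force: [-0.9, 0.2, 0.2]
width: 0.57
```

```bash
python3 -m creep '[[[0,0,0,0,0,0,10],[0,0,0,0,0,0,10],[0,0,0,0,0,0,10],[0,0,0,0,0,0,10],[0,0,0,0,0,0,10],[0,0,0,0,0,0,10],[0,0,-0.2,0,0,0,10],[0,0,-0.4,0,0,0,10],[0,0,-0.6,0,0,0,10],[0,0,-0.8,0,0,0,10],[0,0,-0.8,0,0,0,10],[0,0,-0.8,0,0,0,10]]]'
python3 - <<'E'
from plan import *
s=env.state(); print(s['width']*87.8,s['wrist_force'])
snap('wrist','w2.png')
# tray target for trough3; tray pose
t=np.array([.5501,-.1128]); y=.118
def loc(q): c,sn=np.cos(y),np.sin(y); return np.array([t[0]+c*q[0]-sn*q[1],t[1]+sn*q[0]+c*q[1]])
st=plan(np.array(s['tcp_pos'])+[-.01,-.06,.03],R.from_rotvec(s['tool_rot']).as_matrix(),10)
p=loc((.03,.037)); print(p)
plan([p[0],p[1],.15],Rt(y,0),10,st=st)
E
```

```text
t: 6.1
tcp_pos: [0.5838, 0.2065, 0.1333]
tool_rot: [-1.844, -1.99, -0.5]
wrist_force: [-0.5, 0.2, -2.6]
width: 0.284
24.937528456772572 [-0.48917392  0.19204333 -2.64972389]
3 rows; end err mm [ 0.  -0.1  0.1] deg 0.07
[[[-0.49,-0.21,-0.69,0.02,0,0.01,10],[-0.49,-0.21,-0.69,0.02,0,0.01,10],[-0.49,-0.21,-0.7,0.02,0,0.01,10]]]
[ 0.57553551 -0.0725255 ]
9 rows; end err mm [-0. -0.  0.] deg 0.22
[[[-0.87,-0.07,-0.44,0.02,-0.67,-0.05,10],[-0.89,-0.07,-0.39,0.02,-0.67,-0.05,10],[-0.91,-0.07,-0.33,0.02,-0.67,-0.05,10],[-0.93,-0.08,-0.28,0.02,-0.67,-0.05,10],[-0.95,-0.08,-0.22,0.02,-0.67,-0.05,10],[-0.96,-0.09,-0.17,0.02,-0.67,-0.05,10],[-0.96,-0.09,-0.11,0.02,-0.67,-0.05,10],[-0.97,-0.1,-0.05,0.02,-0.67,-0.05,10],[-0.97,-0.1,0,0.02,-0.67,-0.05,10]]]
```

View pics/w2.png

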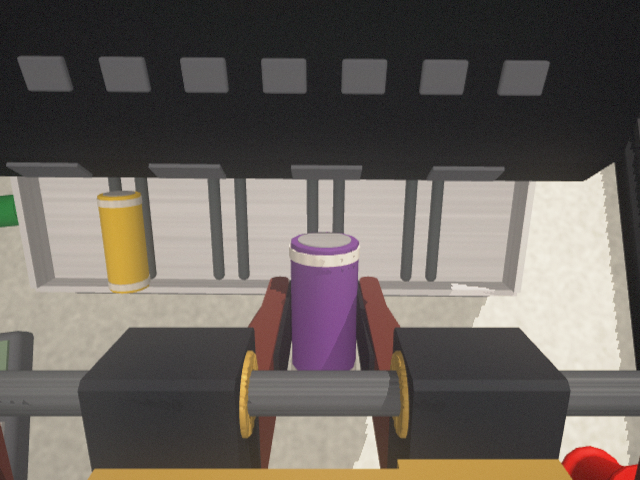

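Purple roll is held, 24.9 mm opening. I check its position and tilt in the hand by projecting a model cylinder.

Run:
```python
from h import *
k=env.calibration('wrist'); M=np.linalg.inv(np.array(k['mount'])); K=np.array(k['mtx'])
def pj(P): q=K@(M@np.append(P,1))[:3]; return (q[:2]/q[2]).round()
r=.0129
for dx in (-.01,-.005,0,.005):
  for th in (-10,0,10):
    c,s=np.cos(np.radians(th)),np.sin(np.radians(th)); ax=np.array([c,0,s]); nz=np.array([-s,0,c]); C=np.array([dx,0,-.011])
    print(dx,th,'top face far rim',pj(C+ax*.028+nz*r),'near rim',pj(C+ax*.028-nz*r),'bottom near rim',pj(C-ax*.028-nz*r))
```

```text
-0.01 -10 top face far rim [327. 254.] near rim [328. 290.] bottom near rim [327. 410.]
-0.01 0 top face far rim [327. 254.] near rim [327. 277.] bottom near rim [327. 414.]
-0.01 10 top face far rim [327. 257.] near rim [327. 268.] bottom near rim [327. 417.]
-0.005 -10 top face far rim [327. 242.] near rim [328. 276.] bottom near rim [327. 399.]
-0.005 0 top face far rim [327. 243.] near rim [328. 264.] bottom near rim [327. 403.]
-0.005 10 top face far rim [327. 246.] near rim [327. 254.] bottom near rim [327. 405.]
0 -10 top face far rim [327. 229.] near rim [328. 262.] bottom near rim [327. 388.]
0 0 top face far rim [327. 231.] near rim [328. 250.] bottom near rim [327. 392.]
0 10 top face far rim [327. 234.] near rim [327. 241.] bottom near rim [327. 393.]
0.005 -10 top face far rim [327. 217.] near rim [328. 247.] bottom near rim [327. 376.]
0.005 0 top face far rim [327. 218.] near rim [328. 236.] bottom near rim [327. 380.]
0.005 10 top face far rim [327. 222.] near rim [327. 227.] bottom near rim [327. 381.]
```

```bash
python3 -m creep '[[[-0.49,-0.2,-0.69,0,0,0,10],[-0.49,-0.2,-0.69,0,0,0,10],[-0.49,-0.2,-0.69,0,0,0,10],[-0.87,-0.07,-0.44,0.02,-0.67,-0.05,10],[-0.89,-0.07,-0.39,0.02,-0.67,-0.05,10],[-0.91,-0.07,-0.33,0.02,-0.67,-0.05,10],[-0.93,-0.08,-0.28,0.02,-0.67,-0.05,10],[-0.95,-0.08,-0.22,0.02,-0.67,-0.05,10],[-0.96,-0.09,-0.17,0.02,-0.67,-0.05,10],[-0.96,-0.09,-0.11,0.02,-0.67,-0.05,10],[-0.97,-0.1,-0.05,0.02,-0.67,-0.05,10],[-0.97,-0.1,0,0.02,-0.67,-0.05,10]]]'
python3 -m creep '[[[0,0,0,0,0,0,10],[0,0,0,0,0,0,10]]]'
python3 - <<'E'
from plan import *
s=env.state(); print(s['t'],s['width']*87.8,s['wrist_force'],R.from_rotvec(s['tool_rot']).as_matrix().round(3).tolist())
snap('wrist','w3.png')
t=np.array([.5501,-.1128]); y=.118
def loc(q): c,sn=np.cos(y),np.sin(y); return np.array([t[0]+c*q[0]-sn*q[1],t[1]+sn*q[0]+c*q[1],q[2]])
for q in ((.072,.076,.028),(-.072,.076,.028),(0,.093,.05),(.03,.037,.009),(-.03,.037,.009),(0,0,.016)): print(q,proj('wrist',loc(q)).round())
E
```

```text
t: 7.35
tcp_pos: [0.575, -0.0712, 0.1447]
tool_rot: [-2.087, -2.346, 0.003]
wrist_force: [0.2, 0.9, -2.9]
width: 0.284
t: 7.55
tcp_pos: [0.5749, -0.0696, 0.1445]
tool_rot: [-2.085, -2.344, -0.001]
wrist_force: [0.2, 0.0, -2.0]
width: 0.284
7.55 24.935848425750113 [ 2.13000215e-01  9.04234937e-04 -1.96499639e+00] [[-0.116, 0.993, -0.003], [0.993, 0.116, 0.003], [0.004, -0.003, -1.0]]
(0.072, 0.076, 0.028) [391. 174.]
(-0.072, 0.076, 0.028) [170. 174.]
(0, 0.093, 0.05) [276. 150.]
(0.03, 0.037, 0.009) [326. 225.]
(-0.03, 0.037, 0.009) [243. 225.]
(0, 0, 0.016) [285. 277.]
```

View pics/w3.png

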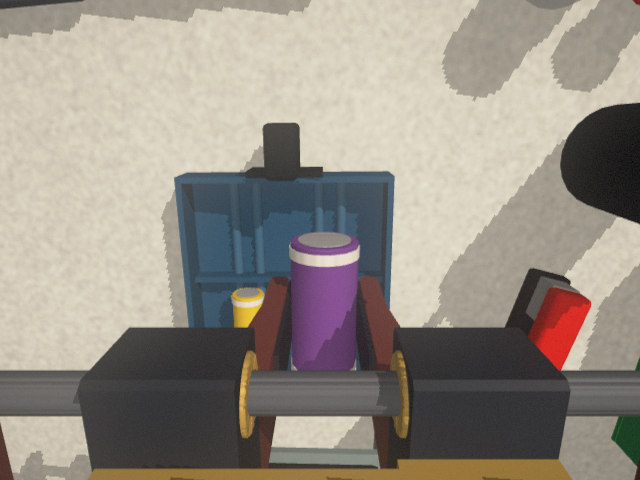

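Wrist view: the tray is aligned in yaw. The trough3 rails are centred at about (330,220), while the held roll is at column 324, so I need about +4 mm in tool y. I shift, go down part way and look again.

```bash
python3 -m creep '[[[-0.04,0.05,0.8,0,0,0,10],[-0.04,0.05,0.8,0,0,0,10],[-0.04,0.04,0.8,0,0,0,10],[0,0.02,0.8,0,0,0,10],[0,0,0.7,0,0,0,10],[0,0,0.1,0,0,0,10],[0,0,0,0,0,0,10]]]'
python3 - <<'E'
from plan import *
s=env.state(); print(s['t'],s['width']*87.8,s['wrist_force'],s['tcp_pos'])
snap('wrist','w4.png',(150,120,450,380),2.5)
E
```

```text
t: 8.3
tcp_pos: [0.5788, -0.0721, 0.0441]
tool_rot: [-2.084, -2.344, 0.002]
wrist_force: [0.1, -0.3, -1.0]
width: 0.285
8.3 25.00930565661169 [ 0.05806555 -0.28333881 -1.02946377] [ 0.57876762 -0.07211265  0.04405884]
```

View pics/w4.png

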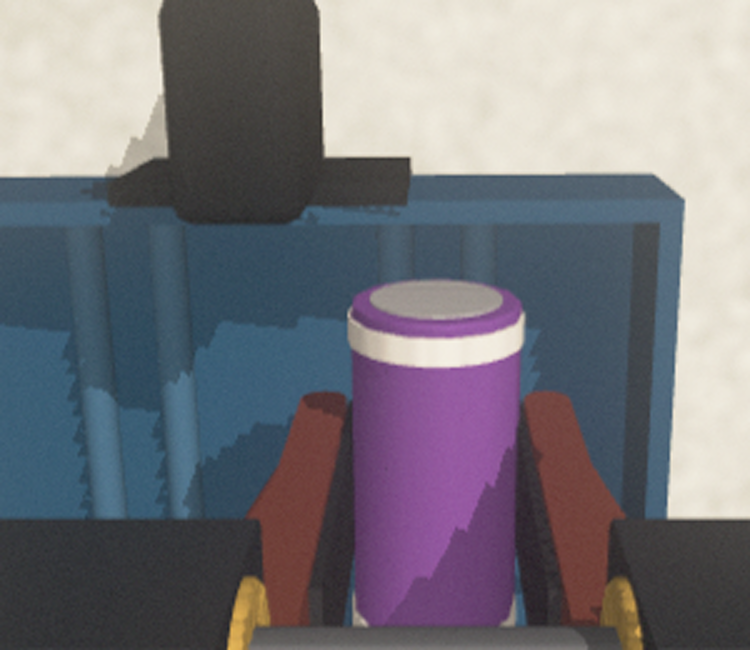

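The roll is centred over trough3: rails at 438 against roll at 436 in the crop. I go down gently.

```bash
python3 -m creep '[[[0,0.02,0.4,0,0,0,10],[0,0,0.4,0,0,0,10],[0,0,0.3,0,0,0,10],[0,0,0.2,0,0,0,10],[0,0,0.08,0,0,0,10],[0,0,0,0,0,0,10]]]'
python3 -m creep '[[[0,0,0.04,0,0,0,10],[0,0,0,0,0,0,10]]]'
```

```text
t: 8.95
tcp_pos: [0.5793, -0.0725, 0.0104]
tool_rot: [-2.085, -2.345, 0.002]
wrist_force: [-2.6, 0.7, 2.6]
width: 0.285
t: 9.15
tcp_pos: [0.5793, -0.0726, 0.0103]
tool_rot: [-2.085, -2.345, 0.002]
wrist_force: [-5.2, 1.5, 7.2]
width: 0.286
```

```bash
python3 -m creep '[[[0,0,0,0,0,0,28],[0,0,0,0,0,0,32],[0,0,0,0,0,0,36],[0,0,0,0,0,0,36],[0,0,-0.3,0,0,0,36],[0,0,-0.8,0,0,0,36],[0,0,-0.9,0,0,0,40],[0,0,-0.9,0,0,0,50],[0,0,-0.9,0,0,0,50],[0,0,-0.9,0,0,0,50],[0,0,-0.9,0,0,0,50],[0,0,0,0,0,0,50]]]'
python3 - <<'E'
from plan import *
s=env.state(); print(s['t'],s['width']*87.8,s['wrist_force'],s['tcp_pos'])
snap('wrist','w5.png')
c=np.array([.4606,.2390,.0625]); Rg=Rt(.08,30); n=-Rg[:,2]
plan(c+n*.089+[0,0,0.0],Rg,50)
E
```

```text
t: 10.35
tcp_pos: [0.5816, -0.0731, 0.1535]
tool_rot: [2.086, 2.345, 0.004]
wrist_force: [-0.6, 0.3, 0.3]
width: 0.565
10.35 49.586872422965904 [-0.61533519  0.31010687  0.3369916 ] [ 0.58160938 -0.07305533  0.15350603]
12 rows; end err mm [-0.1 -0.  -0. ] deg 0.31
[[[0.93,-0.28,0.04,-0.01,0.5,0.03,50],[0.93,-0.29,0.08,-0.01,0.5,0.03,50],[0.92,-0.29,0.12,-0.01,0.5,0.03,50],[0.92,-0.29,0.16,-0.01,0.5,0.03,50],[0.91,-0.29,0.2,-0.01,0.5,0.03,50],[0.9,-0.29,0.24,-0.01,0.5,0.03,50],[0.88,-0.3,0.27,-0.01,0.5,0.03,50],[0.87,-0.3,0.31,-0.01,0.5,0.03,50],[0.86,-0.3,0.35,-0.01,0.5,0.03,50],[0.84,-0.31,0.39,-0.01,0.5,0.03,50],[0.82,-0.31,0.42,-0.01,0.5,0.03,50],[0.8,-0.31,0.46,-0.01,0.5,0.03,50]]]
```

View pics/w5.png

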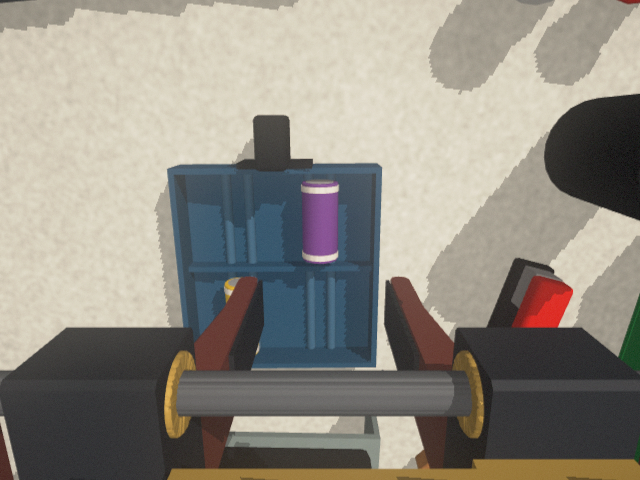

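roll_a lies in trough3, centred at (320,222). Next is roll_b.

```bash
python3 -m creep '[[[0.93,-0.28,0.04,0,0.5,0.03,50],[0.93,-0.29,0.08,0,0.5,0.03,50],[0.92,-0.29,0.12,0,0.5,0.03,50],[0.92,-0.29,0.16,0,0.5,0.03,50],[0.91,-0.29,0.2,0,0.5,0.03,50],[0.9,-0.29,0.24,0,0.5,0.03,50],[0.88,-0.3,0.27,0,0.5,0.03,50],[0.87,-0.3,0.31,0,0.5,0.03,50],[0.86,-0.3,0.35,0,0.5,0.03,50],[0.84,-0.31,0.39,0,0.5,0.03,50],[0.82,-0.31,0.42,0,0.5,0.03,50],[0.8,-0.31,0.46,0,0.5,0.03,50]]]'
python3 -m creep '[[[0,0,0,0,0,0,50],[0,0,0,0,0,0,50]]]'
python3 - <<'E'
from plan import *
s=env.state(); print(s['t'],s['wrist_force'],s['tcp_pos'])
R0=R.from_rotvec(s['tool_rot']).as_matrix()
im=snap('wrist','w6.png'); h=cv2.cvtColor(im,cv2.COLOR_RGB2HSV)
m=((h[...,0]>15)&(h[...,0]<32)&(h[...,1]>120)).astype(np.uint8); m[320:]=0
c=max(cv2.findContours(m,0,2)[0],key=cv2.contourArea); r=cv2.minAreaRect(c); print(r, cv2.boundingRect(c))
P=px2w('wrist',r[0],.0625); print(P, 'd tool mm',R0.T@(P-np.array(s['tcp_pos']))*1e3, 'proj pred',proj('wrist',[.4606,.239,.0625]))
plan(P-(-R0[:,2])*.011,Rt(.08,30),50)
E
```

```text
t: 11.6
tcp_pos: [0.4616, 0.1955, 0.1367]
tool_rot: [-1.831, -1.989, -0.479]
wrist_force: [-0.8, 0.6, -0.3]
width: 0.567
t: 11.8
tcp_pos: [0.4623, 0.1943, 0.1372]
tool_rot: [-1.832, -1.993, -0.478]
wrist_force: [1.0, -0.2, -1.3]
width: 0.57
11.8 [ 1.00896101 -0.15684413 -1.32767612] [0.46230319 0.19430518 0.13723691]
((331.5, 241.0), (76.0, 37.0), 90.0) (313, 203, 38, 77)
[0.46160044 0.23651869 0.0625    ] d tool mm [-0.8922281   3.91840488 85.74339488] proj pred [330.19787879 236.92856709]
4 rows; end err mm [ 0.1 -0.   0.1] deg 0.02
[[[-0.01,0.03,0.97,-0.04,0,0,50],[-0.01,0.03,0.97,-0.04,0,0,50],[-0.01,0.03,0.98,-0.04,0,0,50],[-0.01,0.03,0.97,-0.04,0,0,50]]]
```

```bash
python3 -m creep '[[[-0.01,0.06,0.9,-0.04,0,0,50],[-0.01,0.06,0.9,-0.04,0,0,50],[-0.01,0.06,0.9,-0.04,0,0,50],[0,0,0.6,-0.04,0,0,50],[0,0,0.4,0,0,0,50],[0,0,0.15,0,0,0,50],[0,0,0,0,0,0,50]]]'
```

```text
t: 12.55
tcp_pos: [0.4629, 0.2423, 0.0547]
tool_rot: [-1.84, -1.994, -0.495]
wrist_force: [0.5, -0.2, -0.1]
width: 0.572
```

```bash
python3 -m creep '[[[0,0,0.05,0,0,0,10],[0,0,0,0,0,0,10],[0,0,0,0,0,0,10],[0,0,0,0,0,0,10],[0,0,0,0,0,0,10],[0,0,0,0,0,0,10],[0,0,-0.2,0,0,0,10],[0,0,-0.4,0,0,0,10],[0,0,-0.6,0,0,0,10],[0,0,-0.8,0,0,0,10],[0,0,-0.8,0,0,0,10],[0,0,-0.8,0,0,0,10]]]'
python3 - <<'E'
from plan import *
s=env.state(); print(s['width']*87.8,s['wrist_force'],s['tcp_pos'])
im=snap('wrist','w7.png'); h=cv2.cvtColor(im,cv2.COLOR_RGB2HSV)
m=((h[...,0]>15)&(h[...,0]<32)&(h[...,1]>120)).astype(np.uint8); m[:,:250]=0; m[:,400:]=0; m[380:]=0
print(cv2.boundingRect(max(cv2.findContours(m,0,2)[0],key=cv2.contourArea)))
y=.118; d=np.array([np.cos(y),np.sin(y)])*.06
p=np.array([.5788,-.0726])-d; print(p)
st=plan(np.array(s['tcp_pos'])+[0.0,-.06,.03],R.from_rotvec(s['tool_rot']).as_matrix(),10)
plan([p[0],p[1],.15],Rt(y,0),10,st=st)
E
```

```text
t: 13.75
tcp_pos: [0.4666, 0.1968, 0.1334]
tool_rot: [-1.842, -1.995, -0.496]
wrist_force: [0.9, 0.4, -1.6]
width: 0.255
22.392284897558266 [ 0.8692529   0.38695204 -1.57272236] [0.46660237 0.1968388  0.13336767]
(294, 254, 61, 117)
[ 0.51921724 -0.07966358]
3 rows; end err mm [0.  0.1 0. ] deg 0.07
[[[-0.5,-0.08,-0.7,0.02,0,0.01,10],[-0.5,-0.08,-0.7,0.02,0,0.01,10],[-0.5,-0.08,-0.7,0.02,0,0.01,10]]]
10 rows; end err mm [-0.  -0.  -0.1] deg 0.24
[[[-0.79,0.14,-0.39,0.01,-0.6,-0.04,10],[-0.81,0.14,-0.35,0.01,-0.6,-0.04,10],[-0.83,0.14,-0.31,0.01,-0.6,-0.04,10],[-0.84,0.13,-0.27,0.01,-0.6,-0.04,10],[-0.86,0.13,-0.22,0.01,-0.6,-0.04,10],[-0.87,0.12,-0.18,0.01,-0.6,-0.04,10],[-0.87,0.12,-0.13,0.01,-0.6,-0.04,10],[-0.88,0.12,-0.08,0.01,-0.6,-0.04,10],[-0.88,0.12,-0.04,0.01,-0.6,-0.04,10],[-0.89,0.11,0.01,0.01,-0.6,-0.04,10]]]
```

```bash
python3 -m creep '[[[-0.5,-0.08,-0.7,0,0,0,10],[-0.5,-0.08,-0.7,0,0,0,10],[-0.5,-0.08,-0.7,0,0,0,10],[-0.8,0.14,-0.39,0,-0.6,-0.04,10],[-0.82,0.14,-0.35,0,-0.6,-0.04,10],[-0.84,0.14,-0.31,0,-0.6,-0.04,10],[-0.85,0.13,-0.27,0,-0.6,-0.04,10],[-0.87,0.13,-0.22,0,-0.6,-0.04,10],[-0.88,0.12,-0.18,0,-0.6,-0.04,10],[-0.88,0.12,-0.13,0,-0.6,-0.04,10],[-0.9,0.12,-0.08,0,-0.6,-0.04,10],[-0.9,0.12,-0.04,0,-0.6,-0.04,10]]]'
python3 -m creep '[[[-0.9,0.11,0.01,0,-0.6,-0.04,10],[-0.1,0,0.8,0,0,0,10],[0,0,0.8,0,0,0,10],[0,0,0.8,0,0,0,10],[0,0,0.8,0,0,0,10],[0,0,0.4,0,0,0,10],[0,0,0,0,0,0,10],[0,0,0,0,0,0,10]]]'
python3 - <<'E'
from plan import *
s=env.state(); print(s['t'],s['width']*87.8,s['wrist_force'],s['tcp_pos'],R.from_rotvec(s['tool_rot']).as_matrix().round(3).tolist())
snap('wrist','w8.png',(190,100,510,380),2.5)
E
```

```text
t: 15.0
tcp_pos: [0.5128, -0.0597, 0.1457]
tool_rot: [-2.075, -2.316, -0.065]
wrist_force: [1.0, -0.4, -2.5]
width: 0.258
t: 15.8
tcp_pos: [0.5193, -0.0829, 0.0546]
tool_rot: [2.088, 2.338, 0.014]
wrist_force: [0.0, 0.3, -1.3]
width: 0.258
15.8 22.667141980705374 [ 0.01106583  0.34466638 -1.27578155] [ 0.51925875 -0.0828834   0.05464527] [[-0.113, 0.994, 0.011], [0.994, 0.113, 0.002], [0.001, 0.011, -1.0]]
```

View pics/w8.png

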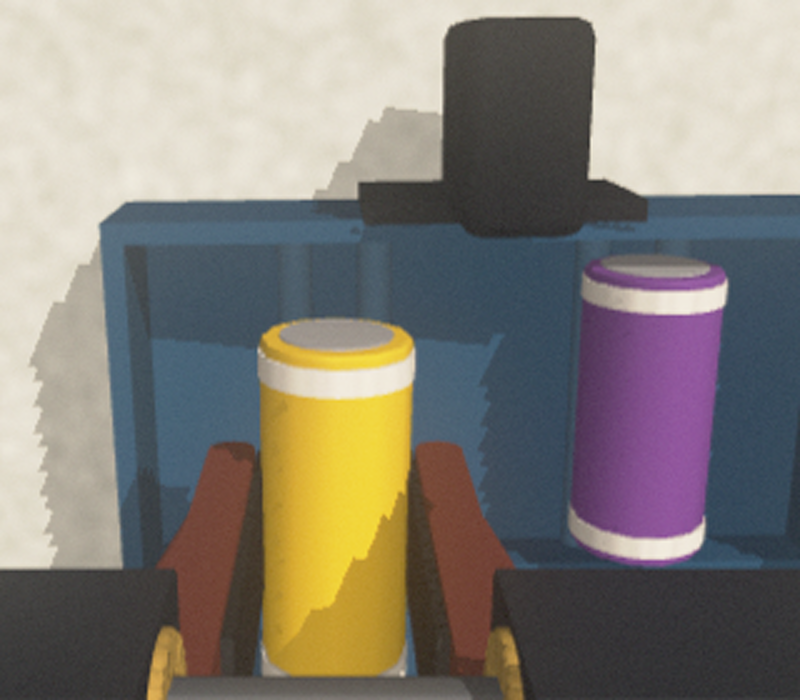

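The yellow roll is centred over trough2: rails 335, roll 336. I lower it.

```bash
python3 -m creep '[[[0.06,0,0.5,0.06,0,0,10],[0,0,0.5,0.06,0,0,10],[0,0,0.4,0,0,0,10],[0,0,0.2,0,0,0,10],[0,0,0.08,0,0,0,10],[0,0,0,0,0,0,10]]]'
python3 -m creep '[[[0,0,0.06,0,0,0,10],[0,0,0,0,0,0,10]]]'
```

```text
t: 16.45
tcp_pos: [0.5189, -0.0811, 0.0117]
tool_rot: [-2.091, -2.343, -0.001]
wrist_force: [-0.5, -0.4, -2.4]
width: 0.254
t: 16.65
tcp_pos: [0.5195, -0.0812, 0.011]
tool_rot: [2.092, 2.344, 0.002]
wrist_force: [-0.0, -0.8, 0.3]
width: 0.255
```

```bash
python3 -m creep '[[[0,0,0.06,0,0,0,10],[0,0,0,0,0,0,10]]]'
python3 -m creep '[[[0,0,0,0,0,0,26],[0,0,0,0,0,0,30],[0,0,0,0,0,0,34],[0,0,0,0,0,0,34],[0,0,-0.3,0,0,0,34],[0,0,-0.8,0,0,0,34],[0,0,-0.9,0,0,0,40],[0,0,-0.9,0,0,0,50],[0,0,-0.9,0,0,0,50],[0,0,-0.9,0,0,0,50],[0.5,0,-0.9,0,0,0,50],[0,0,0,0,0,0,50]]]'
python3 - <<'E'
from plan import *
s=env.state(); print(s['t'],s['width']*87.8,s['wrist_force'],s['tcp_pos'],R.from_rotvec(s['tool_rot']).as_matrix().round(3).tolist())
a=snap('wrist','w9.png')
b=snap('top','top2.png')
o=np.zeros((590,800,3),np.uint8); x=cv2.resize(a[60:360,120:420],(400,400)); y=cv2.resize(b[155:285,280:445],(400,315))
o[:400,:400]=x; o[:315,400:]=y; save(o,'c2.png')
E
```

```text
t: 16.85
tcp_pos: [0.5197, -0.0813, 0.0107]
tool_rot: [2.091, 2.343, 0.003]
wrist_force: [-2.0, 0.9, 7.3]
width: 0.256
t: 18.05
tcp_pos: [0.5192, -0.0684, 0.1532]
tool_rot: [2.088, 2.341, 0.007]
wrist_force: [1.3, 0.1, 0.2]
width: 0.57
18.05 50.01214575411865 [1.32896518 0.117137   0.17315475] [ 0.51915826 -0.06838428  0.15316335] [[-0.114, 0.993, 0.006], [0.993, 0.114, 0.0], [-0.0, 0.006, -1.0]]
```

View pics/c2.png

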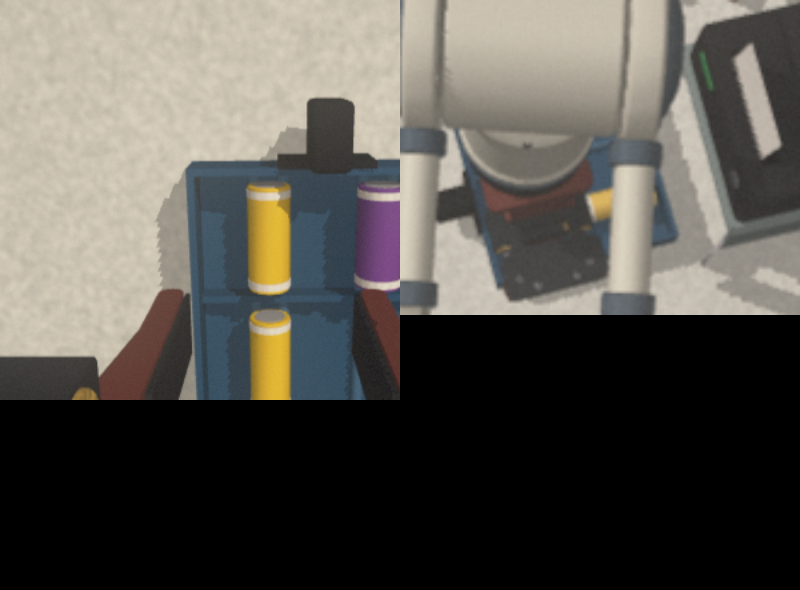

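All three rolls lie in their troughs; in the left half roll_b is at (269,238), roll_c below it and roll_a at right. I look at the mouth from above before pushing.

```bash
python3 -m creep '[[[0,0.1,-0.9,0,0,0,80],[-0.2,0.2,-0.9,0,0,0,80],[-0.6,0.2,-0.9,0,0,0,80],[-0.8,0.2,-0.9,0,0,0,80],[-0.9,0.2,-0.9,0,0,0,80],[-0.9,0.2,-0.6,0,0,0,80],[-0.9,0.2,0,0,0,0,80],[-0.9,0.2,0,0,0,0,80],[-0.5,0,0,0,0,0,80],[0,0,0,0,0,0,80],[0,0,0,0,0,0,80]]]'
python3 - <<'E'
from plan import *
s=env.state(); print(s['t'],s['tcp_pos'],R.from_rotvec(s['tool_rot']).as_matrix().round(3).tolist())
import json; json.dump({k:list(map(float,s[k])) for k in('tcp_pos','tool_rot')},open('s10.json','w'))
a=snap('wrist','w10.png')
E
```

```text
t: 19.25
tcp_pos: [0.5707, -0.2061, 0.2751]
tool_rot: [-2.09, -2.341, -0.0]
wrist_force: [-0.9, 0.8, 0.4]
width: 0.91
19.25 [ 0.57069763 -0.20605181  0.27513034] [[-0.113, 0.994, -0.002], [0.994, 0.113, 0.002], [0.002, -0.002, -1.0]]
```

View pics/w10.png

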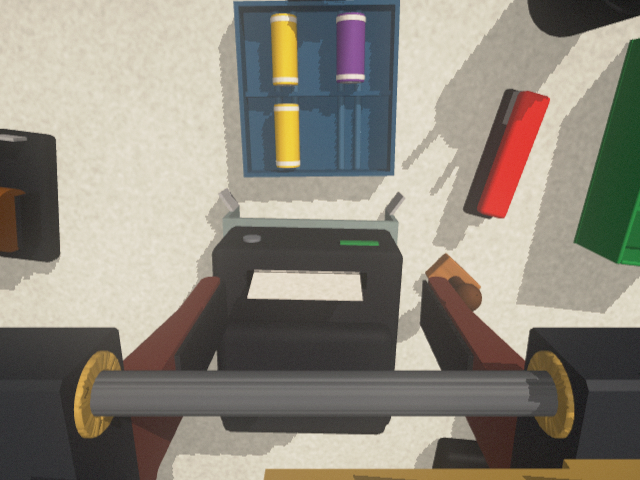

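The view shows the tray bottom edge at row 176, columns 245–395. The steel mouth edge is at row ~217–221, columns ~224–398. The guide tips are at (222,195) and (400,196). I extract the lines numerically.

Run:
```python
from pose import *
import json
im=cv2.imread('pics/w10.png')[:,:,::-1].astype(int)
st=json.load(open('s10.json'))
for c in (250,280,310,340,370): print(c,[(r,*im[r,c]) for r in range(208,236,2)])
for r in (224,): print(r,'L',[(c,*im[r,c]) for c in range(214,242,2)]); print('R',[(c,*im[r,c]) for c in range(384,408,2)])
```

```text
250 [(208, np.int64(223), np.int64(217), np.int64(200)), (210, np.int64(224), np.int64(218), np.int64(201)), (212, np.int64(227), np.int64(220), np.int64(203)), (214, np.int64(226), np.int64(220), np.int64(203)), (216, np.int64(223), np.int64(216), np.int64(198)), (218, np.int64(132), np.int64(136), np.int64(128)), (220, np.int64(144), np.int64(150), np.int64(142)), (222, np.int64(144), np.int64(151), np.int64(140)), (224, np.int64(143), np.int64(149), np.int64(139)), (226, np.int64(107), np.int64(107), np.int64(103)), (228, np.int64(68), np.int64(65), np.int64(61)), (230, np.int64(72), np.int64(69), np.int64(66)), (232, np.int64(70), np.int64(65), np.int64(62)), (234, np.int64(83), np.int64(82), np.int64(77))]
280 [(208, np.int64(222), np.int64(217), np.int64(199)), (210, np.int64(223), np.int64(217), np.int64(199)), (212, np.int64(221), np.int64(216), np.int64(197)), (214, np.int64(221), np.int64(215), np.int64(197)), (216, np.int64(224), np.int64(219), np.int64(201)), (218, np.int64(183), np.int64(179), np.int64(164)), (220, np.int64(146), np.int64(151), np.int64(141)), (222, np.i
[... 3172 characters left out ...]
154), np.int64(145)), (240, np.int64(146), np.int64(153), np.int64(141))]
R [(384, np.int64(153), np.int64(161), np.int64(148)), (386, np.int64(154), np.int64(160), np.int64(147)), (388, np.int64(154), np.int64(161), np.int64(150)), (390, np.int64(154), np.int64(162), np.int64(150)), (392, np.int64(154), np.int64(161), np.int64(149)), (394, np.int64(154), np.int64(162), np.int64(150)), (396, np.int64(152), np.int64(159), np.int64(148)), (398, np.int64(187), np.int64(187), np.int64(172)), (400, np.int64(223), np.int64(217), np.int64(199)), (402, np.int64(221), np.int64(215), np.int64(197)), (404, np.int64(225), np.int64(219), np.int64(204)), (406, np.int64(228), np.int64(222), np.int64(207))]
```

Run:
```python
from pose import *
import pose,json
st=json.load(open('s10.json')); _p=proj
pose.proj=lambda c,P:_p(c,P,st)
T=[((-.072,.076,.028),'wrist',(236,3)),((.072,.076,.028),'wrist',(399,1)),((.072,-.076,.028),'wrist',(395,175)),((-.072,-.076,.028),'wrist',(245,176))]
tr=fit(T,[.55,-.11,.1]); print('tray',tr)
for z in (.055,.057,.06):
    ti=fit([((-.08,0,z),'wrist',(222.5,217)),((.08,0,z),'wrist',(397.5,220.8))],[.53,-.22,.1]); print(z,'till',ti)
ti=fit([((-.08,0,.057),'wrist',(222.5,217)),((.08,0,.057),'wrist',(397.5,220.8)),],[.53,-.22,.1])[0]; tr=tr[0]
a=ti[2]; M=np.array([[np.cos(a),np.sin(a)],[-np.sin(a),np.cos(a)]])
print('tray in till frame',M@(tr[:2]-ti[:2]),tr[2]-a)
```

```text
tray (array([ 0.55394098, -0.11496874,  0.12342835]), [[-1.8, -1.1], [2.0, -1.2], [-0.0, 1.2], [-0.2, 1.8]])
0.055 till (array([ 0.55851397, -0.22600559,  0.09091293]), [[0.5, -0.0], [-0.5, -0.0]])
0.057 till (array([ 0.55853299, -0.2255559 ,  0.09095527]), [[0.0, -0.0], [-0.0, -0.0]])
0.06 till (array([ 0.55856156, -0.22488184,  0.09101964]), [[-0.7, 0.0], [0.7, 0.0]])
tray in till frame [0.00547159 0.11054713] 0.03247308129813935
```

Tray in the till frame: +5.5 mm in x, 110.5 mm out, +0.032 rad, all within the stated tolerance. I plan the approach to the grip leaning outwards.

```bash
cat > k.py <<'E'
from plan import *
TR=(.5539,-.1150,.1234); TI=(.5585,-.2255,.091)
def W(f,q): c,s=np.cos(f[2]),np.sin(f[2]); return np.array([f[0]+c*q[0]-s*q[1],f[1]+s*q[0]+c*q[1],q[2]])
E
python3 - <<'E'
from k import *
Rg=Rt(TR[2],-32); g=W(TR,(0,.089,.024)); print(g)
st=plan(g-Rg[:,2]*.085,Rg,50); print(st[0])
plan(g,Rg,50,st=st)
E
```

```text
[ 0.54294525 -0.02667677  0.024     ]
12 rows; end err mm [ 0.1 -0.1 -0. ] deg 0.37
[[[0.75,-0.03,0.6,0,-0.54,-0.01,50],[0.78,-0.02,0.56,0,-0.54,-0.01,50],[0.81,-0.02,0.53,0,-0.54,-0.01,50],[0.83,-0.02,0.49,0,-0.54,-0.01,50],[0.85,-0.02,0.45,0,-0.54,-0.01,50],[0.87,-0.02,0.41,0,-0.54,-0.01,50],[0.89,-0.02,0.37,0,-0.54,-0.01,50],[0.91,-0.02,0.32,0,-0.54,-0.01,50],[0.92,-0.02,0.28,0,-0.54,-0.01,50],[0.93,-0.02,0.24,0,-0.54,-0.01,50],[0.94,-0.02,0.19,0,-0.54,-0.01,50],[0.95,-0.02,0.15,0,-0.54,-0.01,50]]]
[0.53749608 0.01796588 0.09604257]
4 rows; end err mm [-0.  -0.1 -0. ] deg 0.11
[[[0,0,0.85,-0.01,0.01,0.01,50],[0.01,0,0.85,-0.01,0.01,0.01,50],[0,0,0.85,-0.01,0.01,0.01,50],[0,0,0.85,-0.01,0.01,0.01,50]]]
```

```bash
python3 -m creep '[[[0.75,-0.03,0.6,0,-0.54,0,50],[0.78,-0.02,0.56,0,-0.54,0,50],[0.81,-0.02,0.53,0,-0.54,0,50],[0.83,-0.02,0.49,0,-0.54,0,50],[0.85,-0.02,0.45,0,-0.54,0,50],[0.87,-0.02,0.41,0,-0.54,0,50],[0.89,-0.02,0.37,0,-0.54,0,50],[0.91,-0.02,0.32,0,-0.54,0,50],[0.92,-0.02,0.28,0,-0.54,0,50],[0.93,-0.02,0.24,0,-0.54,0,50],[0.94,-0.02,0.19,0,-0.54,0,50],[0.95,-0.02,0.15,0,-0.54,0,50]]]'
python3 -m creep '[[[0,0,0,0,0,0,50],[0,0,0,0,0,0,50]]]'
python3 - <<'E'
from k import *
s=env.state(); im=snap('wrist','w11.png'); 
print(R.from_rotvec(s['tool_rot']).as_matrix().round(3).tolist())
for z in (.05,): print('grip px pred',[proj('wrist',W(TR,q)).round() for q in ((-.01,.076,z),(.01,.076,z),(-.01,.11,z),(.01,.11,z))])
g=cv2.cvtColor(im,cv2.COLOR_RGB2GRAY)
u=[proj('wrist',W(TR,(0,y,.05))) for y in (.085,.100)]
for q in u:
    r=int(q[1]); print(r,g[r,int(q[0])-50:int(q[0])+54:4].tolist(),'start col',int(q[0])-50)
Rg=Rt(TR[2],-32); plan(W(TR,(0,.089,.024)),Rg,50)
E
```

```text
t: 20.5
tcp_pos: [0.5386, 0.0191, 0.0963]
tool_rot: [1.778, 1.994, -0.515]
wrist_force: [-0.9, -0.4, -0.4]
width: 0.567
t: 20.7
tcp_pos: [0.5388, 0.0183, 0.0963]
tool_rot: [1.778, 1.998, -0.516]
wrist_force: [0.1, -0.5, 0.3]
width: 0.572
[[-0.098, 0.993, 0.061], [0.839, 0.116, -0.531], [-0.535, -0.001, -0.845]]
grip px pred [array([307., 286.]), array([341., 286.]), array([304., 248.]), array([342., 248.])]
276 [140, 144, 134, 123, 116, 112, 85, 73, 57, 41, 45, 37, 40, 42, 45, 43, 43, 60, 57, 62, 65, 136, 177, 175, 171, 167] start col 273
259 [79, 80, 78, 45, 44, 51, 43, 48, 43, 47, 45, 49, 41, 47, 44, 44, 48, 41, 44, 49, 47, 48, 48, 75, 77, 75] start col 273
4 rows; end err mm [-0.1  0.1  0. ] deg 0.11
[[[0.02,-0.02,0.86,-0.01,0.02,-0.02,50],[0.01,-0.01,0.85,-0.01,0.02,-0.02,50],[0.01,-0.02,0.86,-0.01,0.02,-0.02,50],[0.02,-0.02,0.85,-0.01,0.02,-0.02,50]]]
```

```bash
python3 -m creep '[[[0.02,-0.02,0.86,0,0.02,-0.02,50],[0.01,-0.01,0.86,0,0.02,-0.02,50],[0.01,-0.02,0.8,0,0.02,-0.02,50],[0.02,-0.02,0.5,0,0.02,-0.02,50],[0,0,0.4,0,0,0,50],[0,0,0,0,0,0,50]]]'
python3 - <<'E'
from k import *
snap('wrist','w12.png',(180,150,480,380),2.6)
E
```

```text
t: 21.35
tcp_pos: [0.5425, -0.0278, 0.0232]
tool_rot: [1.78, 2.005, -0.513]
wrist_force: [-0.5, -0.6, 0.1]
width: 0.569
```

View pics/w12.png

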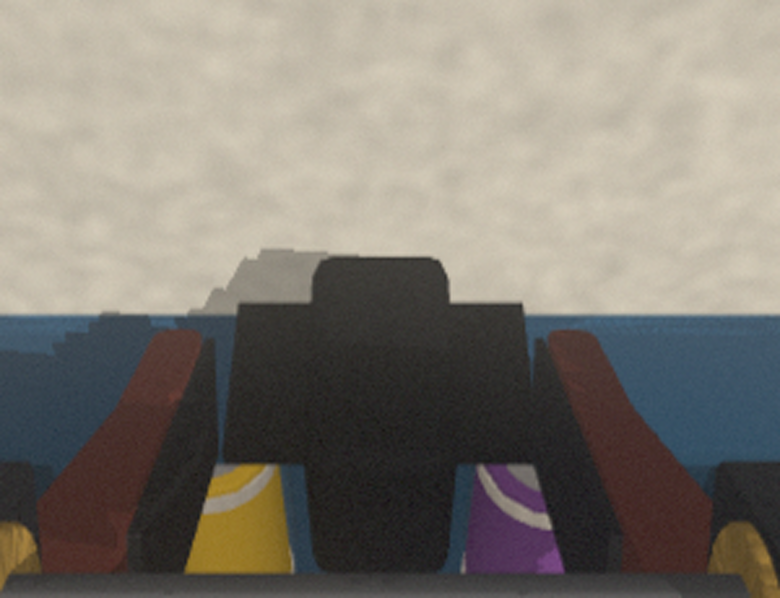

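The grip is centred between the open fingers; the black flange on the tray wall is close to the tips. I back off 3 mm outward, then close.

```bash
python3 -m creep '[[[0.11,0,-0.07,0,0,0,50],[0,0,0,0,0,0,10],[0,0,0,0,0,0,10],[0,0,0,0,0,0,10],[0,0,0,0,0,0,10],[0,0,0,0,0,0,10],[0,0,0,0,0,0,10],[0,0,0,0,0,0,10]]]'
python3 - <<'E'
from k import *
s=env.state(); p=np.array(s['tcp_pos']); a=TR[2]
print('width',s['width']*87.8, s['wrist_force'],s['ft_torque'])
# tcp in tray frame, assumed
c,sn=np.cos(a),np.sin(a); d=p-[TR[0],TR[1],0]; l=np.array([c*d[0]+sn*d[1],-sn*d[0]+c*d[1]]); print('local',l)
R0=R.from_rotvec(s['tool_rot']).as_matrix()
Rg=R.from_rotvec([0,0,TI[2]-TR[2]]).as_matrix()@R0
z=p[2]
t1=W(TI,(0,.100+l[1],z)); st=plan(t1,Rg,10,n=4); 
t2=W(TI,(0,-.072+l[1],z)); print(t2); plan(t2,Rg,10,st=st,n=14)
E
```

```text
t: 22.2
tcp_pos: [0.5424, -0.0234, 0.0232]
tool_rot: [1.778, 2.007, -0.512]
wrist_force: [1.9, 0.8, -0.4]
width: 0.225
width 19.717144683888694 [ 1.93263775  0.81297581 -0.44443346] [ 0.43816744 -0.47310002  0.38391894]
local [-0.00015782  0.09233474]
4 rows; end err mm [-0.  0. -0.] deg 0.03
[[[-0.09,-0.03,0.05,0.05,0,0.08,10],[-0.09,-0.02,0.06,0.05,0,0.08,10],[-0.09,-0.03,0.05,0.05,0,0.08,10],[-0.08,-0.02,0.06,0.05,0,0.08,10]]]
[ 0.55665209 -0.2052494   0.02321515]
14 rows; end err mm [ 0.  -0.  -0.1] deg 0.03
[[[-0.42,0,0.26,0,0,0,10],[-0.42,0,0.26,0,0,0,10],[-0.42,0,0.26,0,0,0,10],[-0.42,0,0.26,0,0,0,10],[-0.42,0,0.26,0,0,0,10],[-0.42,0,0.26,0,0,0,10],[-0.42,0,0.26,0,0,0,10],[-0.41,0,0.26,0,0,0,10],[-0.42,0,0.26,0,0,0,10],[-0.41,0.01,0.26,0,0,0,10],[-0.42,0,0.26,0,0,0,10],[-0.41,0.01,0.26,0,0,0,10]]]
[[[-0.42,0,0.26,0,0,0,10],[-0.41,0.01,0.26,0,0,0,10]]]
```

```bash
python3 -m creep '[[[-0.09,-0.03,0.05,0.05,0,0.08,10],[-0.09,-0.02,0.06,0.05,0,0.08,10],[-0.09,-0.03,0.05,0.05,0,0.08,10],[-0.08,-0.02,0.06,0.05,0,0.08,10],[-0.21,0,0.13,0,0,0,10],[-0.21,0,0.13,0,0,0,10],[-0.21,0,0.13,0,0,0,10],[-0.21,0,0.13,0,0,0,10],[-0.21,0,0.13,0,0,0,10],[-0.21,0,0.13,0,0,0,10]]]'
python3 - <<'E'
from k import *
s=env.state(); p=np.array(s['tcp_pos']); R0=R.from_rotvec(s['tool_rot']).as_matrix()
print(s['wrist_force'],s['width']*87.8); Rg=Rt(TI[2],-32)
print('yaw',np.arctan2(R0[1,1],R0[0,1]),'lean',np.degrees(np.arctan2(R0[2,0],-R0[2,2])))
a=TI[2];c,sn=np.cos(a),np.sin(a);d=p-[TI[0],TI[1],0];print('tcp in till',c*d[0]+sn*d[1],-sn*d[0]+c*d[1],p[2])
plan(W(TI,(0,-.072+.0923,.0232)),R0,10,n=12)
E
```

```text
t: 23.2
tcp_pos: [0.5434, -0.0713, 0.0232]
tool_rot: [1.816, 1.98, -0.524]
wrist_force: [-2.0, 5.1, 1.5]
width: 0.228
[-1.9586534   5.08439398  1.47231374] 19.986397421441023
yaw 0.08499526542754354 lean -31.91527568854585
tcp in till -0.0010478451606173046 0.15494374062830718 0.023217380447932527
12 rows; end err mm [-0.1 -0.  -0.1] deg 0.0
[[[-0.38,0.01,0.24,0,0,0,10],[-0.38,0.01,0.24,0,0,0,10],[-0.38,0.01,0.24,0,0,0,10],[-0.38,0,0.24,0,0,0,10],[-0.38,0.01,0.24,0,0,0,10],[-0.38,0,0.24,0,0,0,10],[-0.38,0.01,0.23,0,0,0,10],[-0.38,0,0.24,0,0,0,10],[-0.38,0.01,0.23,0,0,0,10],[-0.38,0,0.24,0,0,0,10],[-0.39,0.01,0.23,0,0,0,10],[-0.38,0,0.24,0,0,0,10]]]
```

```bash
python3 -m creep '[[[-0.28,0.02,0.17,0,0,0,10],[-0.28,0.02,0.17,0,0,0,10],[-0.28,0.01,0.17,0,0,0,10],[-0.28,0,0.17,0,0,0,10],[-0.28,0,0.17,0,0,0,10],[-0.28,0,0.17,0,0,0,10]]]'
python3 -m creep '[[[-0.28,0,0.17,0,0,0,10],[-0.28,0,0.17,0,0,0,10],[-0.28,0,0.17,0,0,0,10],[-0.28,0,0.17,0,0,0,10]]]'
python3 - <<'E'
from k import *
s=env.state(); p=np.array(s['tcp_pos']); R0=R.from_rotvec(s['tool_rot']).as_matrix()
print(s['wrist_force'],s['ft_torque'],s['width']*87.8)
a=TI[2];c,sn=np.cos(a),np.sin(a);d=p-[TI[0],TI[1],0];print('tcp in till',c*d[0]+sn*d[1],-sn*d[0]+c*d[1],p[2],np.arctan2(R0[1,1],R0[0,1]))
plan(W(TI,(0,-.072+.0923,.0232)),R0,10,n=6)
E
```

```text
t: 23.8
tcp_pos: [0.5489, -0.1206, 0.0232]
tool_rot: [1.814, 1.981, -0.525]
wrist_force: [-0.4, 3.4, -2.5]
width: 0.23
t: 24.2
tcp_pos: [0.5518, -0.1533, 0.0237]
tool_rot: [1.814, 1.981, -0.525]
wrist_force: [0.1, 2.2, -4.3]
width: 0.226
[ 0.12199272  2.16850866 -4.34145796] [ 1.09871393 -0.33479405  0.08477615] 19.807505175588613
tcp in till -0.00010526675947730366 0.07253459033275814 0.02367067800225407 0.08609908838479959
6 rows; end err mm [-0.1  0.1 -0. ] deg 0.0
[[[-0.29,0,0.19,0,0,0,10],[-0.29,0,0.19,0,0,0,10],[-0.3,0,0.19,0,0,0,10],[-0.29,0,0.18,0,0,0,10],[-0.3,0.01,0.19,0,0,0,10],[-0.29,0,0.18,0,0,0,10]]]
```

```bash
python3 -m creep '[[[-0.3,0,0.2,0,0,0,10],[-0.3,0,0.2,0,0,0,10],[-0.3,0,0.19,0,0,0,10],[-0.29,0,0.19,0,0,0,10],[-0.29,0,0.19,0,0,0,10],[-0.15,0,0.1,0,0,0,10],[-0.1,0,0.06,0,0,0,10],[0,0,0,0,0,0,10]]]'
python3 - <<'E'
from k import *
s=env.state(); p=np.array(s['tcp_pos']); R0=R.from_rotvec(s['tool_rot']).as_matrix()
a=TI[2];c,sn=np.cos(a),np.sin(a);d=p-[TI[0],TI[1],0];print(s['ft_torque'],'tcp in till',c*d[0]+sn*d[1],-sn*d[0]+c*d[1],p[2],np.arctan2(R0[1,1],R0[0,1]))
E
```

```text
t: 25.0
tcp_pos: [0.5567, -0.2047, 0.0233]
tool_rot: [1.814, 1.979, -0.524]
wrist_force: [1.5, -2.4, -5.1]
width: 0.227
[ 0.44648371 -0.40708565  0.12207191] tcp in till 5.518555897133224e-05 0.020843331215228442 0.023285617812495545 0.08605772457229775
```

```bash
python3 -m creep '[[[-0.07,0,0.045,0,0,0,10],[-0.03,0,0.02,0,0,0,10],[0,0,0,0,0,0,10]]]'
python3 -m creep '[[[-0.03,0,0.02,0,0,0,10],[0,0,0,0,0,0,10]]]'
python3 -m creep '[[[-0.03,0,0.02,0,0,0,10],[0,0,0,0,0,0,10]]]'
```

```text
t: 25.3
tcp_pos: [0.557, -0.2068, 0.0232]
tool_rot: [1.814, 1.98, -0.523]
wrist_force: [-0.8, 2.7, -2.4]
width: 0.227
t: 25.5
tcp_pos: [0.5572, -0.2077, 0.0232]
tool_rot: [1.814, 1.98, -0.523]
wrist_force: [-0.8, 3.6, -1.1]
width: 0.227
t: 25.7
tcp_pos: [0.5573, -0.2087, 0.0232]
tool_rot: [1.813, 1.98, -0.523]
wrist_force: [-0.8, 5.0, -0.4]
width: 0.222
```

```bash
for i in 1; do python3 -m creep '[[[-0.03,0,0.02,0,0,0,10],[0,0,0,0,0,0,10]]]'; done
python3 -m creep '[[[-0.03,0,0.02,0,0,0,10],[0,0,0,0,0,0,10]]]'
python3 -m creep '[[[-0.03,0,0.02,0,0,0,10],[0,0,0,0,0,0,10]]]'
```

```text
t: 25.9
tcp_pos: [0.5574, -0.2097, 0.0232]
tool_rot: [1.814, 1.98, -0.523]
wrist_force: [-0.5, 5.3, -0.1]
width: 0.225
t: 26.1
tcp_pos: [0.5575, -0.2106, 0.0232]
tool_rot: [1.814, 1.98, -0.523]
wrist_force: [0.3, 4.4, 0.8]
width: 0.225
t: 26.3
tcp_pos: [0.5575, -0.211, 0.0233]
tool_rot: [1.814, 1.98, -0.523]
wrist_force: [-1.4, 7.4, 1.3]
width: 0.225
```

```bash
python3 -m creep '[[[-0.03,0,0.02,0,0,0,10],[0,0,0,0,0,0,10]]]'
python3 -m creep '[[[-0.03,0,0.02,0,0,0,10],[0,0,0,0,0,0,10]]]'
python3 - <<'E'
from k import *
s=env.state(); p=np.array(s['tcp_pos']); a=TI[2];c,sn=np.cos(a),np.sin(a);d=p-[TI[0],TI[1],0];print(c*d[0]+sn*d[1],-sn*d[0]+c*d[1])
E
```

```text
t: 26.5
tcp_pos: [0.5575, -0.2111, 0.0232]
tool_rot: [1.815, 1.981, -0.522]
wrist_force: [-2.8, 12.0, 3.9]
width: 0.228
t: 26.7
tcp_pos: [0.5575, -0.2111, 0.0232]
tool_rot: [1.815, 1.982, -0.521]
wrist_force: [-5.2, 16.4, 6.4]
width: 0.227
0.00029914973381161896 0.01445021953692197
```

The force rises from 5 to 16 N with no further travel, at the predicted depth within 2 mm, so the tray is on the stop. I relax the push, release, and withdraw.

```bash
python3 -m creep '[[[0.05,0,-0.035,0,0,0,10],[0.03,0,-0.02,0,0,0,10],[0,0,0,0,0,0,10],[0,0,0,0,0,0,24],[0,0,0,0,0,0,30],[0,0,0,0,0,0,40],[0,0,0,0,0,0,46],[0,0,0,0,0,0,46]]]'
python3 -m creep '[[[0.1,0,-0.3,0,0,0,46],[0.2,0,-0.6,0,0,0,46],[0.2,0,-0.9,0,0,0,46],[0.2,0,-0.9,0,0,0,46],[0.2,0,-0.9,0,0,0,46],[0,0,-0.9,0,0,0,46],[0,0,-0.9,0,0,0,46],[0,0,-0.9,0,0,0,46],[0,0,0,0,0,0,46],[0,0,0,0,0,0,46]]]'
python3 - <<'E'
from k import *
s=env.state(); im=snap('wrist','w13.png')
print(s['wrist_force'],s['tcp_pos'])
for q in ((-.072,0,.028),(.072,0,.028),(-.08,0,.057),(.08,0,.057),(0,.034,.05),(0,0,.05)): print(q,proj('wrist',W(TI,q)).round(1))
E
```

```text
t: 27.5
tcp_pos: [0.5571, -0.211, 0.023]
tool_rot: [1.814, 1.98, -0.524]
wrist_force: [0.4, 1.3, -0.7]
width: 0.523
t: 28.5
tcp_pos: [0.5492, -0.1081, 0.1452]
tool_rot: [1.813, 1.98, -0.522]
wrist_force: [-0.6, 0.4, -0.3]
width: 0.524
[-0.56397845  0.42533508 -0.31088827] [ 0.54915592 -0.10805421  0.14523068]
(-0.072, 0, 0.028) [235.3 260. ]
(0.072, 0, 0.028) [416.4 260.2]
(-0.08, 0, 0.057) [219.1 290. ]
(0.08, 0, 0.057) [432.6 290.3]
(0, 0.034, 0.05) [325.7 253.8]
(0, 0, 0.05) [325.7 282.6]
```

Run:
```python
from k import *
im=cv2.imread('pics/w13.png')[:,:,::-1]; g=cv2.cvtColor(im,cv2.COLOR_RGB2GRAY); h=cv2.cvtColor(im,cv2.COLOR_RGB2HSV)
print('col326 rows', [(r,int(g[r,326])) for r in range(225,262,3)])
for c in (265,300,360,395): print(c,[(r,*map(int,h[r,c])) for r in range(230,300,5)])
blue=((h[...,0]>98)&(h[...,0]<120)&(h[...,1]>90)); blue[330:]=0
ys,xs=np.nonzero(blue); print('blue n',len(ys), np.percentile(xs,[1,99]),np.percentile(ys,[1,99]))
b=snap('side','side3.png'); a=cv2.imread('pics/side0.png')[:,:,::-1]
def cnt(x,lo,hi,s=100):
    q=cv2.cvtColor(x,cv2.COLOR_RGB2HSV); m=((q[...,0]>lo)&(q[...,0]<hi)&(q[...,1]>s)).astype(np.uint8)
    n,_,st,ce=cv2.connectedComponentsWithStats(m); return [(int(st[i,4]),ce[i].round().tolist()) for i in range(1,n) if st[i,4]>25]
for nm,lo,hi in (('yellow',18,32),('purple',125,160),('green-teal',45,98),('red',0,6),('blue',98,122)): print(nm,cnt(a,lo,hi,120)[:6],'->',cnt(b,lo,hi,120)[:6])
```

```text
col326 rows [(225, 69), (228, 66), (231, 64), (234, 62), (237, 57), (240, 60), (243, 58), (246, 56), (249, 57), (252, 59), (255, 58), (258, 55), (261, 53)]
265 [(230, 18, 33, 203), (235, 102, 42, 135), (240, 105, 87, 108), (245, 104, 91, 106), (250, 103, 94, 103), (255, 105, 91, 98), (260, 102, 89, 77), (265, 102, 82, 78), (270, 101, 81, 76), (275, 106, 74, 79), (280, 114, 23, 56), (285, 30, 15, 50), (290, 30, 22, 46), (295, 0, 18, 42)]
300 [(230, 18, 31, 147), (235, 39, 29, 61), (240, 30, 13, 57), (245, 20, 27, 56), (250, 25, 30, 51), (255, 5, 27, 57), (260, 13, 36, 50), (265, 19, 49, 152), (270, 21, 149, 137), (275, 21, 182, 165), (280, 22, 192, 210), (285, 22, 175, 140), (290, 60, 15, 134), (295, 53, 16, 127)]
360 [(230, 21, 33, 210), (235, 97, 31, 138), (240, 105, 83, 107), (245, 105, 94, 106), (250, 104, 95, 107), (255, 103, 100, 102), (260, 103, 104, 101), (265, 16, 23, 169), (270, 167, 26, 155), (275, 10, 33, 207), (280, 146, 104, 127), (285, 142, 90, 99), (290, 56, 15, 138), (295, 53, 15, 134)]
395 [(230, 22, 31, 207), (235, 102, 29, 132), (240, 104, 82, 109), (245, 101, 87, 108), (250, 104, 92, 108), (255, 105, 92, 108), (260, 102, 96, 106), (265, 102, 70, 80), (270, 104, 79, 81), (275, 105, 81, 76), (280, 4, 105, 85), (285, 4, 98, 86), (290, 3, 94, 84), (295, 5, 106, 87)]
blue n 1765 [238. 410.] [236. 286.]
yellow [(141, [321.0, 213.0]), (124, [189.0, 224.0])] -> [(130, [189.0, 224.0])]
purple [] -> []
green-teal [(2385, [150.0, 203.0])] -> [(1549, [159.0, 187.0]), (889, [135.0, 230.0])]
red [(550, [224.0, 201.0]), (103, [172.0, 232.0]), (740, [165.0, 304.0]), (67, [191.0, 383.0])] -> [(552, [224.0, 201.0]), (104, [172.0, 232.0]), (742, [165.0, 304.0]), (67, [191.0, 383.0])]
blue [(126, [162.0, 224.0])] -> [(124, [162.0, 224.0])]
```

Run:
```python
from k import *
im=cv2.imread('pics/w13.png')[:,:,::-1]; h=cv2.cvtColor(im,cv2.COLOR_RGB2HSV).astype(int)
for y in (-.004,0,.004): print(y,'bottom z0',[proj('wrist',W(TI,(x,y,0))).round(1).tolist() for x in(-.05,.05)],'steel z.057',proj('wrist',W(TI,(.0,y,.057))).round(1))
for c in (262,270,390,400): print(c,'floor->wall',[(r,h[r,c,1],h[r,c,2]) for r in range(229,241)])
for c in (300,340,360): print(c,'steel',[(r,*h[r,c]) for r in range(283,297)])
print(env.state()['t'])
```

```text
-0.004 bottom z0 [[267.3, 237.6], [385.7, 237.7]] steel z.057 [326.3 293.6]
0 bottom z0 [[266.8, 234.4], [386.2, 234.5]] steel z.057 [326.3 290.5]
0.004 bottom z0 [[266.3, 231.1], [386.7, 231.2]] steel z.057 [326.3 287.4]
262 floor->wall [(229, np.int64(33), np.int64(198)), (230, np.int64(30), np.int64(195)), (231, np.int64(34), np.int64(200)), (232, np.int64(34), np.int64(201)), (233, np.int64(32), np.int64(202)), (234, np.int64(23), np.int64(179)), (235, np.int64(39), np.int64(136)), (236, np.int64(90), np.int64(119)), (237, np.int64(93), np.int64(121)), (238, np.int64(87), np.int64(112)), (239, np.int64(84), np.int64(109)), (240, np.int64(94), np.int64(108))]
270 floor->wall [(229, np.int64(31), np.int64(200)), (230, np.int64(31), np.int64(200)), (231, np.int64(31), np.int64(199)), (232, np.int64(31), np.int64(198)), (233, np.int64(33), np.int64(194)), (234, np.int64(18), np.int64(174)), (235, np.int64(35), np.int64(137)), (236, np.int64(91), np.int64(115)), (237, np.int64(94), np.int64(117)), (238, np.int64(87), np.int64(112)), (239, np.int64(87), np.int64(105)), (240, np.int64(7
[... 2361 characters left out ...]
 np.int64(144), np.int64(91), np.int64(95)), (284, np.int64(145), np.int64(97), np.int64(97)), (285, np.int64(142), np.int64(90), np.int64(99)), (286, np.int64(146), np.int64(97), np.int64(95)), (287, np.int64(146), np.int64(71), np.int64(104)), (288, np.int64(143), np.int64(9), np.int64(118)), (289, np.int64(48), np.int64(18), np.int64(139)), (290, np.int64(56), np.int64(15), np.int64(138)), (291, np.int64(51), np.int64(19), np.int64(135)), (292, np.int64(49), np.int64(15), np.int64(135)), (293, np.int64(53), np.int64(17), np.int64(133)), (294, np.int64(51), np.int64(19), np.int64(136)), (295, np.int64(53), np.int64(15), np.int64(134)), (296, np.int64(50), np.int64(17), np.int64(132))]
28.6
```

The front wall foot is at row 235 on both sides and the steel edge at row 287.5. That puts the tray about 1–2 mm inside the mouth and square, which fits the stop. roll_b and roll_a are visible in their troughs, the hand is clear, and I hand in.

```bash
python3 -c "
from station import env
print(env.job_done())"
```

```text
the job is handed in; nothing more can be done
None
```

I laid roll_a (purple) in trough3 and roll_b (yellow) in trough2, then slid the loaded tray home and handed the job in at 28.6 s. The hand was clear of everything.

- **Tray home:** at the end the push force rose from about 5 to 16 N with no further travel. The depth was within 2 mm of what I expected.
- **Front flush:** by pixel measurement the front wall is square to the mouth and about 1–2 mm inside it. The stop would put it about 1 mm inside.
- **Rolls:** roll_a and roll_b still show their colours in troughs 3 and 2. roll_c was last seen in its trough just before the push, and is now hidden under the printer. No purple or yellow from the rolls shows loose in the side picture.
- **Other things on the counter:** the red and blue patches in the side picture did not move. The green box shows as two patches instead of one, which I took to be the arm in front of it. I did not check the calculator, pin jar, tape dispenser, date stamp or the green and turquoise rolls again.

**Disagreements and gaps:** the top and wrist cameras placed the tray about 4 mm apart in x. I used the wrist camera, and both rolls went in centred. The picture limit meant the last check was made from pixel values rather than by looking.

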